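Open the tight jar of key blanks

ROBOT

A 6-joint arm with a two-finger parallel gripper is mounted at the origin on the work surface. World frame = base frame: x ahead of the robot, y to its left, z up, the work surface at z = 0. Lengths are in m, angles in degrees, forces in N, time in s.
With the tool pointing down it reaches from about 0.425 to 1.125 m from the base axis. Payload 14.9 kg.
Tool frame: the origin (TCP) lies on the centre line of the jaws, within the pads' length; the fingertips stand 25 mm ahead of it and the grasp point (between the pads) lies 6 mm ahead of it; z points along the fingers, y is the direction in which the jaws open and shut (so a half turn about z gives the same grasp; the last joint's range is limited). The gripper opens to 91 mm and grips with 3 to 60 N. Pads are 32 mm wide; open, the fingers measure 118 mm over their backs; the gripper's body (76 mm by 178 mm) begins 60 mm behind the grasp point.
Start: joints at [-66.079, 21.709, 99.362, -0, 58.929, -1.908], TCP at [0.305, -0.63, 0.215] pointing down, gripper open.
Joint ranges: [-158.91, 158.91], [-42.39, 125.64], [0.06, 152.35], [-60.88, 240.88], [17.5, 164.5], [-176.32, 176.32]. Speed limits (degrees/s): [108.29, 108.29, 136.94, 180, 180, 180].

INTERFACE

Orientations are given as [roll, pitch, yaw] about the fixed x, y, z axes, in that order (R = Rz(yaw) Ry(pitch) Rx(roll)).
In Python, from bench import bot gives the robot as it stands. The module is installed in compiled form; this text tells all that it offers.
- The arm moves only by the tool apply_moves, never from a script. Its argument "motion" is a list of rows, each a list of 5 numbers: the shift along the tool's x, y, z in mm, then the turn about the tool's z in rad, then the finger opening in mm, from 0 to 91.2. In form: [[dx, dy, dz, spin, gripper], ...]. A call has 1 to 12 rows; each row is the pose to reach, as a shift and turn from the pose commanded when the call began, along the tool's axes at that moment; what a row does not reach only later rows make up. A row lasts 1/10 s, in which the tool goes at most 50 mm and 8.59 degrees, less where a joint would pass 70% of its speed; a pose out of reach is approached as far as the arm can. A call with a gripper value outside its range is refused whole. The fingers move at their own pace and stop on an object; "force" is the grip in N (left out, the last holds). Time passes only in rows, so rows that repeat a pose let the fingers close. It gives the time, the measured TCP pose, the force and the opening at its end, in the units of the state.
- bot.sense(): the state, without advancing time (a new reading comes with each control period).
- bot.get_image(name): name is "scene" or "top"; returns the picture (384x512x3 uint8, red, green, blue); there is no depth.
- bot.camera_params(name): a dict with "fovy" (degrees; the focal length in pixels is half the picture's height over the tangent of half this angle, whatever the lens; pixels are square), "cx", "cy" (the principal point, pixels), "rvec" (rotation vector, rad) and "tvec" (3), from world to camera coordinates, as OpenCV has them. Camera axes: x right, y down, z forward; pixel columns grow to the right and rows downward; lengths in m; the calibration is good to about 2 mm. A picture is of the moment at which its call begins. camera_params takes no time and is no camera call.
- bot.close_job(): hands the job in, once; it reports no verdict.
Trained networks look in the newest picture that a camera, given by its name, has taken for a name from the list of things; names that differ only in an ending like _2 or _b are one class to them, and where a whole thing is asked for, a point or a joint stands for the part that bears it (a point fixed in the world has none). Each returns a list of dicts, best first, with "p" (0 to 1); they miss things now and then, are a little off and sometimes report something else, mostly with a low value. They report only what shows in the picture. A call takes as long as a camera call.
- bot.masks_of(camera, target): "region" (384x512 bool, what is visible of it) and "uv" ([column, row] in pixels, amid what is visible of it).
- bot.pinpoint(camera, target): "uv" ([column, row] in pixels: a listed point, or the origin of a listed thing).
The state is a dict: "time": time; "joint_pos": joint angles; "joint_vel": joint speeds; "effort": joint torques, N m; "ee_pos": TCP position; "orientation": TCP orientation; "ft_force": force on the tool from outside, world axes, zero at the start; "torque": the same for the moment, N m; "width": finger opening in m.
Only numpy, scipy, OpenCV 4.12 (cv2) and the standard library are available. Lean on these libraries where they do the work, as an engineer would, in place of code of your own. Each camera call takes 0.05 s, during which the arm holds its last target.

TASK

The square jar of key blanks is shut too tight to open freehand. Put the two wooden offcuts lying in the free bay of the key tray into the scrap bin, then stand the closed jar down in that bay so that its walls keep it from turning, unscrew the cap anticlockwise until the threads let go, and lift it straight off. Finish still holding the cap level a centimetre or two above the jar's mouth, clear of the jar, with the jar left standing in the bay and the things around it undisturbed.

Things in the scene. Friction and masses are not known exactly. Their poses are not given: they have to be found in the camera images.
- jar: Square clear plastic jar of loose keys, closed, on the bench left or right of the tray; 0.35 to 0.6 kg. Body 68 x 68 mm, flat sides along its own x and y, 84 mm high; sloping shoulder to 90, round neck to the rim at 112 mm; 119 mm high with the cap on. Origin: centre of its underside, z up. While shut it may be lifted by its cap.
- cap: The jar's round black ribbed cap, 60 mm across, 24 mm high. Origin: centre of its open underside, 95 mm above the jar's underside when shut. Right-hand thread: anticlockwise from above opens. Free to lift off from 56 to 108 degrees of turn relative to the jar, having risen 3 mm; pulled sooner, the jar comes too; kept down and turned further, the threads catch again.
- cap_grip (a point): On the cap's axis, 8 mm below its top, 16 mm above its underside: a good height to grip it, across its diameter in any direction. Fingertips may reach 4 mm below the skirt before they meet the jar's shoulder. It takes about 0.25 to 0.5 N m to turn at first (an unbraced jar just turns with it), less later; a foam liner inside presses the shut cap up with 24 N, falling to nothing when open.
- tray: Low three-bay tray of yellowish clear plastic, like a key cabinet drawer, screwed to the bench: 88 mm deep (x), 254 mm wide (y), walls 5 mm thick and 30 mm high, floor 4 mm, a 16 mm pull lip along the top of its front (-x) side, a screwed steel lug at each end. Square bays, 78 x 78 mm inside, centred at y = -83, 0 and +83 mm. Origin: centre of its underside.
- pad: Black rubber pad, 74 x 74 x 2 mm, glued to the floor of the free bay (any of the three) and marking its centre. Origin: centre of its underside, 4 mm above the bench; x, y along the bay walls. Its top is 6 mm above the bench, the walls stand 24 mm above that. The jar on it has 5 mm play on each side and turns about 9 degrees either way before the walls hold it.
- offcut_a: Wooden offcut, a chunky block 24 x 24 mm, 56 mm high, standing on the pad beside the other one. Origin: centre of its underside. At the start its x axis lies within 9 degrees of the tray's; the free room for fingers is on its -x and +x sides, the other offcut is 16 mm or so from it along y.
- offcut_b: Wooden offcut, 24 (x) x 22 (y) mm, 50 mm high, standing on the pad beside offcut_a. Origin: centre of its underside. Room for fingers on its -x and +x sides.
- scrap_bin: Grey open plastic scrap bin, fixed on the bench on the other side of the tray from the jar: 160 (x) x 140 (y) mm outside, walls 4 mm, rim 75 mm high. Origin: centre of its underside.
- keybox0: Bystander: cardboard box 62 x 60 x 48 mm high filling a bay of the tray. Origin: centre of its underside.
- keybox1: Bystander: cardboard box of the same size in the remaining bay.
- padlock: Bystander: brass padlock lying flat in front of the tray, body 36 x 50 x 20 mm with the shackle to its +x. Origin: centre of the body's underside.
- lock_cylinder: Bystander: brass door-lock cylinder, 62 x 26 x 33 mm, lying in front of the tray. Origin: centre of its underside.
- round_jar: Bystander: small round jar, 58 mm across and 85 mm high, with a black cap, standing behind the left end of the tray. Origin: centre of its underside.

How it is judged (in metres and radians):
On the way, in this order (a step that is already met when the one before it is completed fails the run):
1. both offcuts lie in the scrap bin (x of offcut_a in the frame of scrap_bin between -0.078 and 0.078 m and y of offcut_a in the frame of scrap_bin between -0.068 and 0.068 m and z of each of offcut_a, offcut_b in the frame of scrap_bin below 0.07 m and x of offcut_b in the frame of scrap_bin between -0.078 and 0.078 m and y of offcut_b in the frame of scrap_bin between -0.068 and 0.068 m), for 0.2 s.
2. the jar stands down in the free bay, still closed (horizontal distance between jar and pad below 0.009 m and z of jar in the frame of pad below 0.005 m and angle between jar's own z axis and vertical below 0.06 rad and z of cap in the frame of jar below 0.0975 m), for 0.2 s.
At the end, for the whole second after the job is handed in: Offcuts inside the bin; jar upright on the pad in its bay (within 9 mm of its centre, tilt under 3 degrees); fingers hold the cap at rest, level within 10 degrees, within 15 mm of the jar's axis, its underside 2 to 35 mm above the rim, not touching the jar (all of step 1 and horizontal distance between jar and pad below 0.009 m and z of jar in the frame of pad below 0.005 m and angle between jar's own z axis and vertical below 0.06 rad and z of cap in the frame of jar between 0.114 and 0.147 m and horizontal distance between cap and jar below 0.015 m and angle between cap's own z axis and vertical below 0.17 rad and linear speed of cap below 0.02 m/s and contact force between cap and jar below 0.1 N and contact force between the fingers and cap above 1 N); the arm keeps its last pose, push and grip.
It fails at once if a bystander is moved by more than 30 mm (distance of any of keybox0, keybox1, padlock, lock_cylinder, round_jar from where it was at the start of the episode above 0.03 m).
It also fails if it takes over 69 s, if anything falls off the work surface, if the arm or the gripper's body presses on something with over 40 N, if the wrist force passes 120 N, or if a joint passes its speed limit or range.

## Working session

There is one attempt and no reset: what is moved stays moved. The work goes in short steps, Python scripts to look and compute and a tool call to move; the robot and the scene stay as the last step left them, time stands still between calls to the robot, and variables do not carry over. Pictures are saved under pics/ and viewed, and the job is handed in when it is done.

Besides the shell and the picture viewer there is one more tool, called as a command line: name --pt "numbers of a row" for each row, then --argument value for the rest. apply_moves: Moves the arm, as the interface text tells. Its arguments: {"type":"object","properties":{"motion":{"type":"array"},"force":{"type":"number"}},"required":["motion"]}

```bash
mkdir -p pics; python3 - <<'E'
from bench import bot
import cv2
print(bot.sense())
for n in("scene","top"):
    im=bot.get_image(n); cv2.imwrite(f"pics/{n}0.png",im[:,:,::-1]); print(n,bot.camera_params(n))
for n in("scene","top"):
    for t in ["jar","cap","cap_grip","tray","pad","offcut_a","offcut_b","scrap_bin","keybox0","padlock","lock_cylinder","round_jar"]:
        try: print(n,t,[(d['p'],[round(float(v),1) for v in d['uv']]) for d in bot.pinpoint(n,t)])
        except Exception as e: print(t,e)
print(bot.sense()["time"])
E
```

```text
{'time': 0.0, 'joint_pos': array([-6.60803780e+01,  2.17387937e+01,  9.93966015e+01, -1.65814778e-03,
        5.89293096e+01, -1.90772949e+00]), 'joint_vel': array([-0.03586346,  0.15685094, -0.04850179, -0.01471305, -0.03345336,
        0.07233289]), 'effort': array([-1.98732458e-03, -7.63725686e+01, -4.34371555e+01,  6.49662456e-02,
        4.24620614e-02, -1.10021060e-04]), 'ee_pos': array([ 0.30478731, -0.62970623,  0.21457628]), 'orientation': array([-1.79935284e+02, -7.35523849e-04,  2.58282076e+01]), 'ft_force': array([-0.20932748, -0.38604281, -0.35380229]), 'torque': array([ 0.00351141,  0.07869967, -0.04636321]), 'width': 0.09121754658895931}
scene {'fovy': 45.918631836558895, 'cx': 254.03447376536522, 'cy': 185.7957344447595, 'rvec': array([ 1.05238994,  2.19133662, -1.18153496]), 'tvec': array([ 0.32811616, -0.16713489,  1.45097561])}
top {'fovy': 48.40752122474336, 'cx': 257.0881792859362, 'cy': 188.20134342340373, 'rvec': array([ 2.14477091, -2.09763373,  0.21473911]), 'tvec': array([-0.015627  ,  0.56640241,  1.01144789])}
scene jar [(0.69, [388.2, 254.0])]
scene cap [
[... 522 characters left out ...]
])]
scene lock_cylinder [(0.75, [266.5, 179.4])]
scene round_jar [(0.91, [299.4, 283.5])]
top jar [(0.91, [130.3, 223.6]), (0.4, [118.8, 221.2])]
top cap [(0.72, [228.7, 235.7]), (0.58, [118.2, 220.8])]
top cap_grip [(0.95, [113.6, 218.4]), (0.5, [266.5, 179.8])]
top tray [(0.31, [300.5, 175.1])]
top pad [(0.73, [237.2, 179.6])]
top offcut_a [(0.66, [234.3, 178.5]), (0.65, [242.7, 174.7])]
top offcut_b [(0.66, [234.3, 178.5]), (0.65, [242.7, 174.7])]
top scrap_bin [(0.76, [377.1, 201.2])]
top keybox0 [(0.91, [296.9, 178.5]), (0.65, [268.6, 177.3])]
top padlock [(0.92, [226.6, 235.5]), (0.21, [243.7, 173.8])]
top lock_cylinder [(0.69, [266.7, 246.1])]
top round_jar [(0.6, [171.8, 148.1])]
1.3
```

```bash
python3 - <<'E'
import cv2
a=cv2.imread("pics/scene0.png");b=cv2.imread("pics/top0.png")
cv2.imwrite("pics/s_crop.png",cv2.resize(a[130:310,120:430],None,fx=2.5,fy=2.5,interpolation=cv2.INTER_CUBIC))
cv2.imwrite("pics/t_crop.png",cv2.resize(b[120:280,70:350+80],None,fx=2.2,fy=2.2,interpolation=cv2.INTER_CUBIC))
E
```

```text
(no output)
```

View pics/s_crop.png

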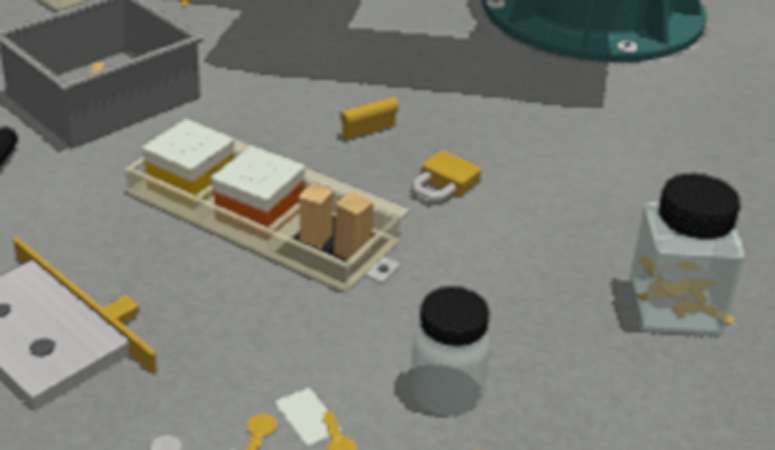

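View pics/t_crop.png

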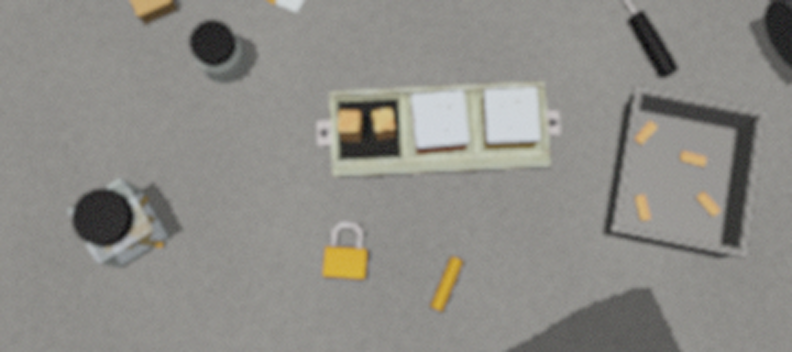

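Free bay is the left (+y) end; jar is to the left (~[115,219] in top), bin on the right, and the arm is out of view. I'll fit poses by silhouette.

```bash
cat > h.py <<'E'
import numpy as np,cv2
from bench import bot
from scipy.optimize import minimize
C={}
for n in("scene","top"):
    c=bot.camera_params(n); f=192/np.tan(np.radians(c["fovy"]/2))
    K=np.array([[f,0,c["cx"]],[0,f,c["cy"]],[0,0,1.]]); R=cv2.Rodrigues(c["rvec"])[0]; t=np.array(c["tvec"])
    C[n]=(K,R,t,K@np.c_[R,t])
def proj(n,P):
    P=np.atleast_2d(P); q=np.c_[P,np.ones(len(P))]@C[n][3].T
    return q[:,:2]/q[:,2:]
def ray(n,uv,z):
    K,R,t,_=C[n]; d=R.T@np.linalg.solve(K,[uv[0],uv[1],1]); o=-R.T@t
    return o+d*(z-o[2])/d[2]
def tri(a,b):
    X=cv2.triangulatePoints(C["scene"][3],C["top"][3],np.float64(a).reshape(2,1),np.float64(b).reshape(2,1))[:,0]
    X=X[:3]/X[3]; return X,np.linalg.norm(proj("scene",X)-a),np.linalg.norm(proj("top",X)-b)
def box(sx,sy,z0,z1): return np.array([[x,y,z] for x in(-sx/2,sx/2) for y in(-sy/2,sy/2) for z in(z0,z1)])
def cyl(r,z0,z1): 
    a=np.linspace(0,2*np.pi,40); return np.array([[r*np.cos(i),r*np.sin(i),z] for i in a for z in(z0,z1)])
def pose(P,x,y,yaw,z=0):
    c,s=np.cos(yaw),np.sin(yaw); return P@np.array([[c,-s,0],[s,c,0],[0,0,1]]).T+[x,y,z]
def sil(n,parts,S=4):
    m=np.zeros((384*S,512*S),np.uint8)
    for P in parts:
        h=cv2.convexHull(np.float32(proj(n,P)*S+S/2-.5)); cv2.fillConvexPoly(m,np.int32(np.round(h)),1)
    return cv2.resize(m.astype(np.float32),(512,384),interpolation=cv2.INTER_AREA)
def fit(masks,parts,x0,z=0):
    def cost(p):
        c=0
        for n,m in masks.items():
            s=sil(n,[pose(P,p[0],p[1],p[2],z) for P in parts]); c+=1-np.minimum(s,m).sum()/np.maximum(s,m).sum()
        return c
    best=None
    for y0 in x0[2]:
        sx=np.array([[0,0,0],[.008,0,0],[0,.008,0],[0,0,.15]])+[x0[0],x0[1],y0]
        r=minimize(cost,[x0[0],x0[1],y0],method="Nelder-Mead",options=dict(initial_simplex=sx,xatol=2e-4,fatol=1e-5,maxiter=150))
        if best is None or r.fun<best.fun: best=r
    return best.x,best.fun
def overlay(n,lst,fn,crop,s=3):
    im=cv2.resize(bot.get_image(n)[:,:,::-1],None,fx=s,fy=s,interpolation=cv2.INTER_CUBIC)
    for col,P in lst:
        q=np.int32((proj(n,P)+.5)*s); cv2.polylines(im,[q.reshape(-1,1,2)],False,col,1)
    x0,y0,x1,y1=crop; cv2.imwrite(fn,im[y0*s:y1*s,x0*s:x1*s])
E
python3 - <<'E'
from h import *
M={}
for t in ["jar","tray","scrap_bin","keybox0","offcut_a","pad","cap"]:
    for n in("scene","top"):
        for i,d in enumerate(bot.masks_of(n,t)):
            ys,xs=np.where(d["region"]); print(t,n,i,d["p"],d["uv"],len(xs),xs.min(),xs.max(),ys.min(),ys.max()); M[f"{t}|{n}|{i}"]=d["region"]
np.savez("m.npz",**M)
X=tri([395.4,212.7],[113.6,218.4]);print("capgrip",X)
print("pad",tri([255.2,226.3],[237.2,179.6]))
for a in ([259.3,230.2],[248.3,227.7]):
  for b in ([234.3,178.5],[242.7,174.7]): print("off",tri(a,b))
for a in ([223.8,214.2],[196.2,203.2]):
  for b in ([296.9,178.5],[268.6,177.3]): print("kb",tri(a,b))
print("bin",tri([160.3,166.2],[377.1,201.2])); print(bot.sense()["time"])
E
```

```text
jar scene 0 0.93 [392.4, 242.5] 1685 372 417 211 263
jar scene 1 0.51 [224.7, 202.0] 840 205 242 189 219
jar scene 2 0.44 [158.4, 155.3] 3463 118 200 127 188
jar top 0 0.88 [128.7, 226.3] 605 110 147 202 241
tray scene 0 0.96 [231.3, 221.8] 1707 172 283 186 246
tray scene 1 0.22 [263.6, 216.8] 373 254 270 206 233
tray top 0 0.61 [266.0, 190.8] 1797 215 324 158 199
scrap_bin scene 0 0.91 [159.9, 153.8] 3521 118 201 126 188
scrap_bin top 0 0.97 [382.1, 202.0] 4499 345 417 159 237
keybox0 scene 0 0.96 [197.6, 189.8] 706 178 213 179 207
keybox0 scene 1 0.63 [224.1, 201.2] 787 205 241 189 219
keybox0 top 0 0.59 [301.0, 175.2] 681 289 315 160 187
keybox0 top 1 0.36 [383.1, 200.1] 4548 344 418 159 237
offcut_a scene 0 0.85 [262.2, 218.9] 337 254 269 206 232
offcut_a scene 1 0.61 [247.4, 216.0] 303 240 253 203 227
offcut_a top 0 0.65 [244.6, 171.4] 108 240 249 170 182
offcut_a top 1 0.51 [230.7, 178.0] 131 224 234 171 184
pad scene 0 0.61 [401.6, 212.0] 733 384 416 198 225
pad scene 1 0.5 [250.4, 229.3] 20 249 253 226 230
pad top 0 0.93 [238.7, 186.3] 470 224 252 166 192
pad top 1 0.15 [117.
[... 697 characters left out ...]
7))
off (array([0.60915429, 0.03888789, 0.00695904]), np.float64(1.6791578036855028), np.float64(1.615456655880167))
kb (array([ 0.59150978, -0.08265152, -0.01517827]), np.float64(11.821283528619373), np.float64(11.91083696192649))
kb (array([ 0.60569185, -0.03263056,  0.00842834]), np.float64(0.08498686635278571), np.float64(0.08516333917514865))
kb (array([ 0.60883085, -0.11199727,  0.00467746]), np.float64(2.067493805333663), np.float64(2.154450606798477))
kb (array([ 0.6246777 , -0.05911326,  0.03244644]), np.float64(13.41727712020766), np.float64(13.899480809158538))
bin (array([ 0.54811846, -0.31561036,  0.00624702]), np.float64(0.45707105183128055), np.float64(0.5423963066816073))
2.0
```

```bash
cat > fit1.py <<'E'
from h import *
M=np.load("m.npz"); g=lambda *k: np.clip(sum(M[i].astype(float) for i in k),0,1)
jm={"scene":g("jar|scene|0","cap|scene|0"),"top":g("jar|top|0","cap|top|0")}
jp=[np.r_[box(.068,.068,0,.084),cyl(.028,.090,.0901)],cyl(.030,.095,.119)]
j,jc=fit(jm,jp,[.4795,.3236,[0,.4,.8,1.2]]); print("jar",j,np.degrees(j[2]),jc)
jt,_=fit({"top":jm["top"]},jp,[*j[:2],[j[2]]]);js,_=fit({"scene":jm["scene"]},jp,[*j[:2],[j[2]]]);print(" top",jt,"scene",js)
tm={"scene":g("tray|scene|0","keybox0|scene|0","keybox0|scene|1","offcut_a|scene|0","offcut_a|scene|1"),"top":g("tray|top|0","keybox0|top|0","pad|top|0","offcut_a|top|0","offcut_a|top|1")}
for n in tm: tm[n]=cv2.morphologyEx(tm[n],cv2.MORPH_CLOSE,np.ones((7,7)))
tp=[box(.088,.254,0,.03),box(.016,.254,.027,.03)+[-.052,0,0]]+[box(.062,.060,.004,.052)+[0,y,0] for y in(0,-.083)]
tp2=tp+[box(.024,.05,.006,.056)+[0,.083,0]]
t,tc=fit(tm,tp2,[.60,-.03,[-.04]]);print("tray",t,np.degrees(t[2]),tc)
tt,c1=fit({"top":tm["top"]},tp2,[*t[:2],[t[2]]]);print(" top",tt,c1)
ts,c1=fit({"scene":tm["scene"]},tp2,[*t[:2],[t[2]]]);print(" scene",ts,c1)
pc=pose(np.array([[0,.083,0]]),*t)[0];print("pad",pc)
om=[{"scene":g("offcut_a|scene|0"),"top":g("offcut_a|top|1")},{"scene":g("offcut_a|scene|1"),"top":g("offcut_a|top|0")}]
for k,x0 in ((0,[.599,.061]),(1,[.609,.039])):
  for nm,h in (("a",.056),("b",.05)):
    o,c=fit(om[k],[box(.024,.024 if nm=="a" else .022,0,h)],[*x0,[t[2]]],z=.006);print("off",k,nm,o,np.degrees(o[2]-t[2]),c)
b,bc=fit({n:g(f"scrap_bin|{n}|0") for n in C},[box(.16,.14,0,.075)],[.548,-.3156,[-.1,.1]]);print("bin",b,bc)
W=lambda P,p,z=0:pose(np.array(P),*p,z)
sq=lambda a,b,z:[[-a/2,-b/2,z],[a/2,-b/2,z],[a/2,b/2,z],[-a/2,b/2,z],[-a/2,-b/2,z]]
L=[((0,0,255),W(sq(.088,.254,.03),t)),((0,255,0),W(sq(.074,.074,.006),[pc[0],pc[1],t[2]])),((255,0,0),W(sq(.068,.068,0),j)),((255,0,0),W(sq(.068,.068,.084),j)),((255,0,255),W(cyl(.03,.119,.119),j)),((0,255,255),W(sq(.16,.14,.075),b))]
overlay("top",L,"pics/ov_t.png",(90,140,350,250),3);overlay("scene",L,"pics/ov_s.png",(165,170,425,270),3);print(bot.sense()["time"])
E
python3 fit1.py
```

```text
jar [0.47527442 0.32354405 2.14831512] 123.0893892269069 0.07929880391041866
 top [0.47604154 0.32305691 2.15848908] scene [0.4734038  0.32315822 2.16255216]
tray [ 0.60517314 -0.03324805  0.07152279] 4.097953979975945 0.29263595573028245
 top [ 0.60701281 -0.03401415  0.07384533] 0.22749961721022816
 scene [ 0.60463891 -0.03284722  0.05045297] 0.05854477835762706
pad [0.59924181 0.04953975 0.        ]
off 0 a [0.59590298 0.06885247 0.0494532 ] -1.2644943573261218 0.31117721305068813
off 0 b [ 0.59608597  0.06893889 -0.04058063] -6.42305277415114 0.40864594942380217
off 1 a [0.59932933 0.03042741 0.31202924] 13.78000432838953 0.40108717297112007
off 1 b [0.59988583 0.03017604 0.22445746] 8.762510942252725 0.23751614859088876
bin [ 0.5468571  -0.31397771 -0.18939703] 0.09426369585661099
2.1
```

View pics/ov_t.png

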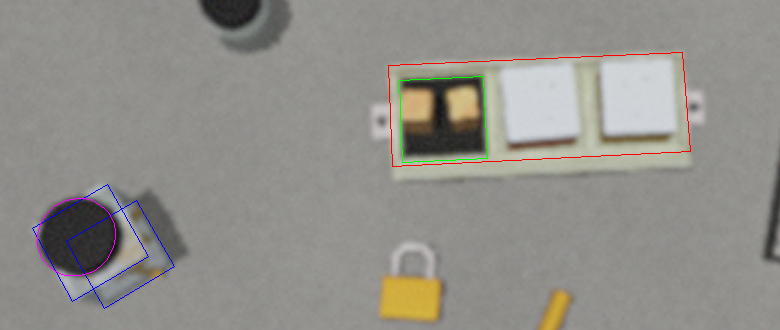

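View pics/ov_s.png

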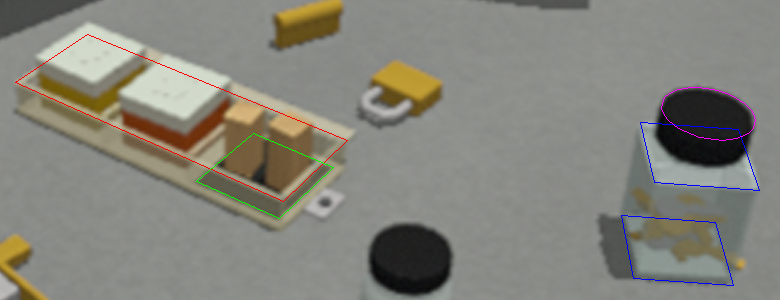

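```bash
python3 - <<'E'
import cv2
def g(a,x0,y0,x1,y1,s,fn):
    im=cv2.resize(a[y0:y1,x0:x1],None,fx=s,fy=s,interpolation=cv2.INTER_CUBIC)
    for x in range((x0+9)//10*10,x1,10): cv2.line(im,(int((x-x0+.5)*s),0),(int((x-x0+.5)*s),8 if x%20 else 18),(0,0,255),1); x%20 or cv2.putText(im,str(x),(int((x-x0+.5)*s)+2,16),0,.4,(0,0,255),1)
    for y in range((y0+9)//10*10,y1,10): cv2.line(im,(0,int((y-y0+.5)*s)),(12,int((y-y0+.5)*s)),(0,0,255),1); cv2.putText(im,str(y),(14,int((y-y0+.5)*s)+4),0,.4,(0,0,255),1)
    cv2.imwrite(fn,im)
a=cv2.imread("pics/scene0.png");b=cv2.imread("pics/top0.png")
g(b,210,150,330,205,6,"pics/z1.png");g(b,95,195,155,250,10,"pics/z2.png");g(a,365,190,425,270,7,"pics/z3.png");g(a,165,170,290,255,6,"pics/z4.png")
E
```

```text
(no output)
```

View pics/z1.png

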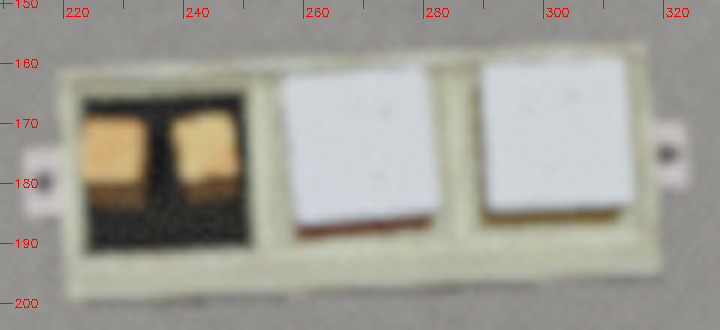

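View pics/z2.png

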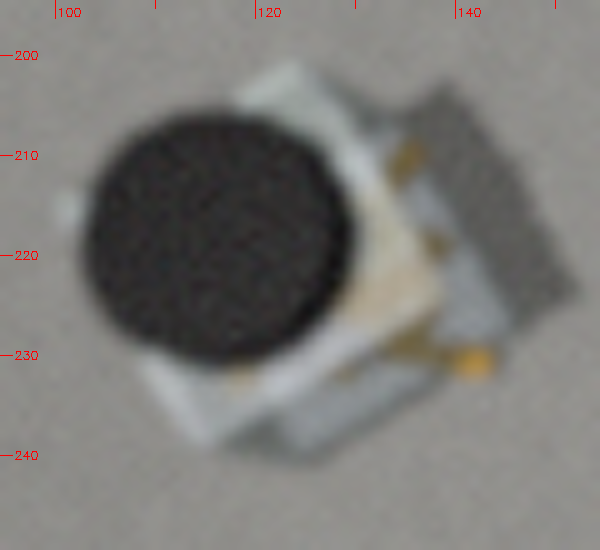

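View pics/z3.png

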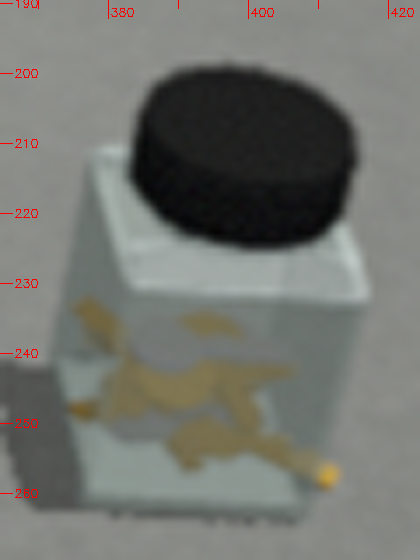

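View pics/z4.png

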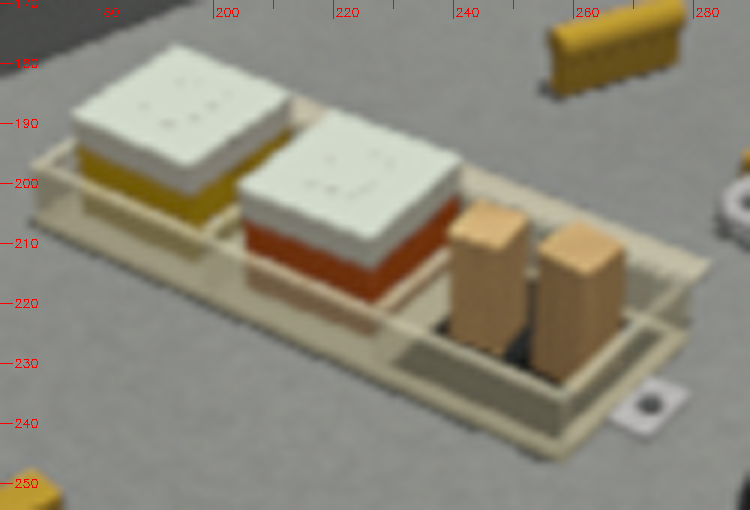

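```bash
cat > fit2.py <<'E'
from h import *
from scipy.optimize import least_squares
def solve(obs,x0):
    def r(p):
        return np.concatenate([(proj(n,pose(np.array([P]),*p))[0]-uv) for n,P,uv in obs])
    s=least_squares(r,x0,loss="soft_l1"); rr=r(s.x).reshape(-1,2)
    for o,e in zip(obs,rr): print("   ",o[0],np.round(np.array(o[1])*1e3),np.round(e,1))
    return s.x
a,b=.044,.127
T=[("top",[a,b,.03],(219,161.2)),("top",[a,-b,.03],(317,157)),("top",[-.06,-b,.03],(319.5,194.8)),("top",[-.06,b,.03],(221.5,199.5)),
("top",[.037,.12,.006],(223.7,165.8)),("top",[.037,.046,.006],(250,165.2)),("top",[-.037,.12,.006],(224,191.2)),("top",[-.037,.046,.006],(250.8,190.2)),
("scene",[a,b,0],(258.2,246.2)),("scene",[-a,b,0],(279.7,224.5)),("scene",[a,-b,0],(170.3,206.5)),("scene",[a,-b,.03],(170.3,197)),("scene",[-.06,b,.03],(282.8,213.2))]
t=solve(T,[.605,-.033,.05]);print("tray",t,np.degrees(t[2]),"pad",pose(np.array([[0,.083,0]]),*t)[0])
h=.034
# corners relative: image top view
J=[("top",(124,200.7),.084),("top",(138.3,223),.084),("top",(115,239.2),.084),("top",(100.5,215),.084),("top",(125.5,240.7),0),
("scene",(378,211),.084),("scene",(383.1,231.2),.084),("scene",(417.4,232),.084),("scene",(373.4,241),0),("scene",(376.6,262),0),("scene",(409.5,262.6),0)]
j0=np.array([.4753,.3235,2.148-np.pi/2]); obs=[]
for n,uv,z in J:
    X=ray(n,uv,z); d=X[:2]-j0[:2]; c,s=np.cos(j0[2]),np.sin(j0[2]); l=[c*d[0]+s*d[1],-s*d[0]+c*d[1]]
    obs.append((n,[h*np.sign(l[0]),h*np.sign(l[1]),z],uv)); print(n,uv,np.round(np.array(l)*1e3))
obs+= [("top",[0,0,.117],(116.1,218.2)),("scene",[0,0,.119],(399.6,207.5))]
j=solve(obs,j0);print("jar",j,np.degrees(j[2]))
for nm,z,tc,sc,hy in (("a",.062,(228.6,174.5),[(254,209.5),(261.5,214.8),(269,210.8),(261.5,206.5)],.012),("b",.056,(243.9,174.3),[(239.5,207.8),(247.5,211.5),(252.8,206.5),(245.3,202.8)],.011)):
    X=np.array([ray("scene",u,z)for u in sc]); print(nm,"scene",X.mean(0),"top",ray("top",tc,z),np.degrees(np.arctan2(*(X[0]-X[1])[1::-1])),np.degrees(np.arctan2(*(X[1]-X[2])[1::-1])))
print(-C["top"][1].T@C["top"][2],-C["scene"][1].T@C["scene"][2])
E
python3 fit2.py
```

```text
top [ 44. 127.  30.] [ 0.3 -0.3]
    top [  44. -127.   30.] [ 0.1 -0.2]
    top [ -60. -127.   30.] [0.5 1.3]
    top [-60. 127.  30.] [-1.  1.]
    top [ 37. 120.   6.] [-0.9 -0.1]
    top [37. 46.  6.] [ 0.8 -0.7]
    top [-37. 120.   6.] [-0.4  2. ]
    top [-37.  46.   6.] [1.2 1.7]
    scene [ 44. 127.   0.] [-0.3  1.5]
    scene [-44. 127.   0.] [-0.4  2.6]
    scene [  44. -127.    0.] [-0.1  0.9]
    scene [  44. -127.   30.] [-1.1  0.1]
    scene [-60. 127.  30.] [ 0.9 -0. ]
tray [ 0.60618164 -0.03353565  0.0672836 ] 3.855066281415784 pad [0.60060131 0.04927655 0.        ]
top (124, 200.7) [ 36. -31.]
top (138.3, 223) [-29. -35.]
top (115, 239.2) [-34.  31.]
top (100.5, 215) [35. 33.]
top (125.5, 240.7) [-32.  29.]
scene (378, 211) [-32. -34.]
scene (383.1, 231.2) [ 36. -34.]
scene (417.4, 232) [31. 34.]
scene (373.4, 241) [-35. -30.]
scene (376.6, 262) [ 33. -32.]
scene (409.5, 262.6) [27. 36.]
    top [ 34. -34.  84.] [ 0.9 -0.3]
    top [-34. -34.  84.] [1.1 0.7]
    top [-34.  34.  84.] [-0.3  0.5]
    top [34. 34. 84.] [-0.2  1. ]
    top [-34.  34.   0.] [-0.4  1.5]
    scene [-34. -34.  84.] [-0.9 -0.1]
    scene [ 34. -34.  84.] [ 0.1 -0.1]
    scene [34. 34. 84.] [0.6 0.7]
    scene [-34. -34.   0.] [-2.7  0.8]
    scene [ 34. -34.   0.] [-0.5  0.9]
    scene [34. 34.  0.] [-0.3  2. ]
    top [  0.   0. 117.] [-0.7 -0.1]
    scene [  0.   0. 119.] [ 0.6 -0.1]
jar [0.47639856 0.32328251 0.61316771] 35.13192185149944
a scene [0.59721576 0.06982579 0.062     ] top [0.59858324 0.06886555 0.062     ] -101.63299895688345 -9.577011430285395
b scene [0.60224165 0.03158215 0.056     ] top [0.60137604 0.03085795 0.056     ] -88.81815562471061 7.024307820040876
[0.35908968 0.00117044 1.10233205] [1.24199605 0.53953023 0.63818292]
```

```bash
cat > to.py <<'E'
# usage: to.py x y z yaw : shift (mm, tool axes) and spin rad from measured pose
import sys,numpy as np
from bench import bot
from scipy.spatial.transform import Rotation as Ro
s=bot.sense(); p=np.array(s["ee_pos"]);o=s["orientation"];R=Ro.from_euler("xyz",o,degrees=True).as_matrix()
v=[float(a) for a in sys.argv[1:]]
d=R.T@(np.array(v[:3])-p)*1e3; dy=(v[3]-o[2]+180)%360-180
print("shift",np.round(d,1),"spin",round(float(-np.radians(dy)),4),"rows",np.ceil(max(np.linalg.norm(d)/50,abs(dy)/8.59)),"t",s["time"],"pos",np.round(p,4),"rpy",np.round(o,2),"F",np.round(s["ft_force"],1),"T",np.round(s["torque"],2),"w",round(s["width"],4),"j6",round(s["joint_pos"][5],1))
E
python3 to.py 0.598 0.0693 0.13 86
```

```text
shift [ 568.4 -501.8   85.2] spin -1.0502 rows 16.0 t 2.1 pos [ 0.305  -0.6301  0.2152] rpy [-180.     -0.     25.83] F [ 0.7  0.4 -0.2] T [ 0.02  0.   -0.06] w 0.0911 j6 -1.9
```

apply_moves --pt "568.4 -501.8 65 -1.05 91" --pt "568.4 -501.8 65 -1.05 91" --pt "568.4 -501.8 65 -1.05 91" --pt "568.4 -501.8 65 -1.05 91" --pt "568.4 -501.8 65 -1.05 91" --pt "568.4 -501.8 65 -1.05 91" --pt "568.4 -501.8 65 -1.05 91" --pt "568.4 -501.8 65 -1.05 91" --pt "568.4 -501.8 65 -1.05 91" --pt "568.4 -501.8 65 -1.05 91" --pt "568.4 -501.8 65 -1.05 91" --pt "568.4 -501.8 65 -1.05 91"

```text
time: 3.3
ee_pos: [0.5366, -0.0767, 0.1641]
orientation: [180.0, 0.0, 86.0]
ft_force: [0.4, -0.9, -0.5]
width: 0.0911
```

```bash
python3 to.py 0.598 0.0693 0.06 86
```

```text
shift [149.9  51.  104.2] spin -0.0001 rows 4.0 t 3.3 pos [ 0.5366 -0.0767  0.1641] rpy [1.7996e+02 1.0000e-02 8.5990e+01] F [ 0.4 -0.9 -0.5] T [-0.06 -0.13  0.02] w 0.0911 j6 -6.6
```

apply_moves --pt "150 51 40 0 91" --pt "150 51 40 0 91" --pt "150 51 40 0 91" --pt "150 51 40 0 91" --pt "150 51 40 0 91" --pt "150 51 40 0 91"

```text
time: 3.9
ee_pos: [0.597, 0.0668, 0.1241]
orientation: [-180.0, 0.0, 86.0]
ft_force: [-0.3, -0.7, -0.2]
width: 0.0909
```

```bash
python3 to.py 0.598 0.0693 0.06 86; python3 - <<'E'
from h import *
b=bot.get_image("top");cv2.imwrite("pics/t1.png",cv2.resize(b[120:230,180:330,::-1],None,fx=5,fy=5,interpolation=2))
b=bot.get_image("scene");cv2.imwrite("pics/s1.png",cv2.resize(b[130:270,160:310,::-1],None,fx=4,fy=4,interpolation=2))
E
```

```text
shift [ 2.6  0.8 64.1] spin 0.0 rows 2.0 t 3.9 pos [0.597  0.0668 0.1241] rpy [-1.7998e+02  1.0000e-02  8.6000e+01] F [-0.3 -0.7 -0.2] T [-0.   -0.04 -0.03] w 0.0909 j6 8.2
```

View pics/s1.png

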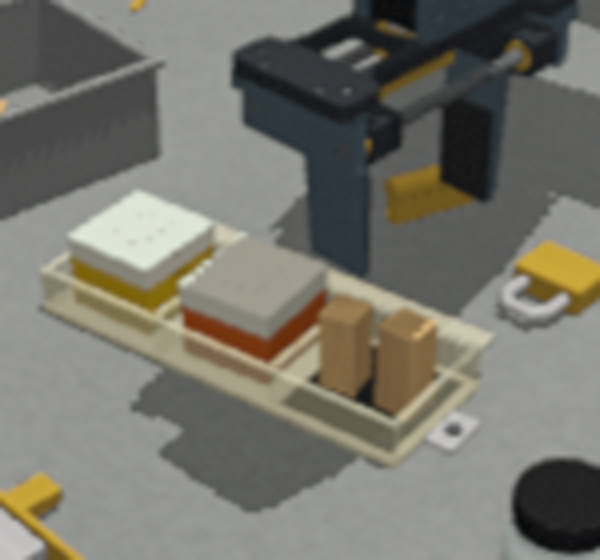

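View pics/t1.png

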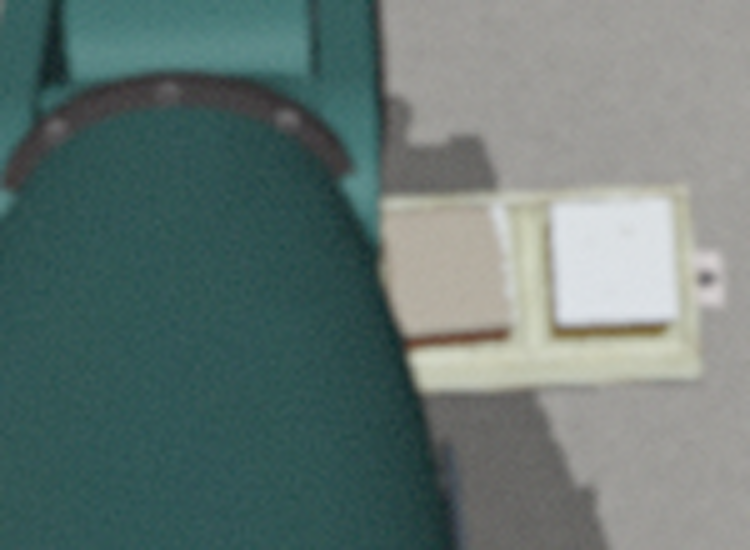

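```bash
python3 to.py 0.598 0.0693 0.06 86; python3 -c "
from h import *
print(proj('scene',[[.597+.052,.067,.099],[.597-.052,.067,.099]]))"
```

```text
shift [ 3.2  0.7 64.4] spin -0.0014 rows 2.0 t 4.0 pos [0.5971 0.0661 0.1244] rpy [179.99   0.    85.92] F [ 0.8 -0.5  0.5] T [-0.07 -0.08 -0.  ] w 0.0911 j6 8.2
[[245.63030958 206.63153059]
 [275.30642544 185.56075156]]
```

apply_moves --pt "3 1 30 0 91" --pt "3 1 62 0 91" --pt "3 1 62 0 91" --pt "3 1 62 0 91"

```text
time: 4.4
ee_pos: [0.5984, 0.0694, 0.0626]
orientation: [-180.0, 0.0, 85.9]
ft_force: [0.5, -0.2, 1.0]
width: 0.0911
```

```bash
python3 to.py 0.598 0.0693 0.06 86; python3 - <<'E'
from h import *
s=bot.sense();p=s["ee_pos"]
b=bot.get_image("scene")[:,:,::-1].copy();b=cv2.resize(b,None,fx=4,fy=4,interpolation=2)
for dx in(-.052,.052):
    for dz in(-.025,0):
        q=proj("scene",[p[0]+dx,p[1],p[2]+dz])[0];cv2.circle(b,tuple(int(v*4+2) for v in q),4,(0,0,255),-1)
cv2.imwrite("pics/s2.png",b[130*4:270*4,160*4:310*4])
E
```

```text
shift [-0.1 -0.4  2.6] spin -0.0013 rows 1.0 t 4.4 pos [0.5984 0.0694 0.0626] rpy [-1.7997e+02  1.0000e-02  8.5920e+01] F [ 0.5 -0.2  1. ] T [ 0.02 -0.07 -0.02] w 0.0911 j6 8.5
```

View pics/s2.png

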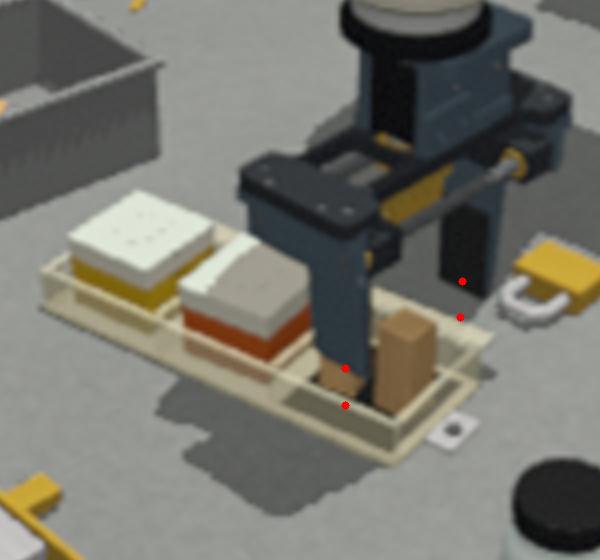

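apply_moves --pt "0 0 0 0 45" --pt "0 0 0 0 45" --pt "0 0 0 0 45" --pt "0 0 0 0 45" --pt "0 0 0 0 45" --force 20

```text
time: 4.95
ee_pos: [0.5986, 0.0703, 0.0622]
orientation: [180.0, -0.0, 86.0]
ft_force: [-0.7, -0.3, 0.2]
width: 0.054
```

```bash
python3 to.py 0.598 0.0693 0.05 86; python3 - <<'E'
from h import *
s=bot.sense();p=s["ee_pos"]
b=bot.get_image("scene")[:,:,::-1].copy();b=cv2.resize(b,None,fx=4,fy=4,interpolation=2)
cv2.imwrite("pics/s3.png",b[150*4:260*4,200*4:310*4])
E
```

```text
shift [-1.1 -0.5 12.2] spin -0.0001 rows 1.0 t 4.95 pos [0.5986 0.0703 0.0622] rpy [179.99  -0.    85.99] F [-0.7 -0.3  0.2] T [-0.03 -0.07 -0.03] w 0.054 j6 8.5
```

View pics/s3.png

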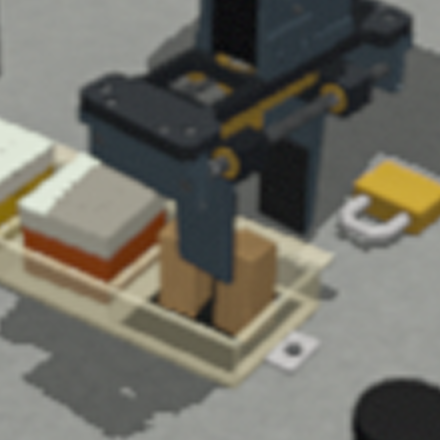

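apply_moves --pt "-1 0 0 0 38" --pt "-1 0 0 0 38" --pt "-1 0 0 0 38" --pt "-1 0 7 0 38" --pt "-1 0 14 0 38" --pt "-1 0 16 0 38" --pt "-1 0 16 0 38"

```text
time: 5.7
ee_pos: [0.5981, 0.0693, 0.0453]
orientation: [-179.9, 0.0, 86.0]
ft_force: [-0.2, -0.6, 0.4]
width: 0.0378
```

```bash
python3 to.py 0.598 0.0693 0.05 86; python3 - <<'E'
from h import *
b=bot.get_image("scene")[:,:,::-1].copy();b=cv2.resize(b,None,fx=4,fy=4,interpolation=2)
cv2.imwrite("pics/s4.png",b[150*4:260*4,200*4:310*4])
E
```

```text
shift [ 0.  -0.1 -4.7] spin -0.0001 rows 1.0 t 5.7 pos [0.5981 0.0693 0.0453] rpy [-1.7994e+02  1.0000e-02  8.5990e+01] F [-0.2 -0.6  0.4] T [ 0.04 -0.06  0.  ] w 0.0378 j6 8.4
```

View pics/s4.png

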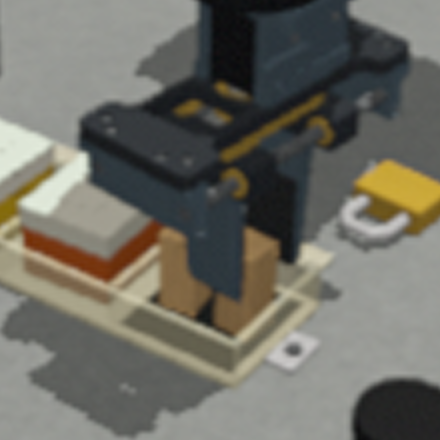

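apply_moves --pt "0 0 0 0 15" --pt "0 0 0 0 15" --pt "0 0 0 0 15" --pt "0 0 0 0 15" --pt "0 0 -40 0 15" --pt "0 0 -80 0 15" --pt "0 0 -110 0 15" --pt "0 0 -110 0 15" --pt "0 0 -110 0 15" --force 25

```text
time: 6.65
ee_pos: [0.5987, 0.0693, 0.1564]
orientation: [179.9, -0.0, 86.0]
ft_force: [-0.4, -0.9, -0.8]
width: 0.0238
```

```bash
python3 to.py 0.547 -0.275 0.155 86; python3 - <<'E'
from h import *
b=bot.get_image("scene")[:,:,::-1].copy();b=cv2.resize(b,None,fx=4,fy=4,interpolation=2)
p=bot.sense()["ee_pos"]
for dz in(-.025,0): cv2.circle(b,tuple(int(v*4+2) for v in proj("scene",[p[0],p[1],p[2]+dz])[0]),3,(0,0,255),-1)
cv2.imwrite("pics/s5.png",b[110*4:260*4,200*4:330*4])
E
```

```text
shift [-347.1  -27.5    1.3] spin -0.0001 rows 7.0 t 6.65 pos [0.5987 0.0693 0.1564] rpy [ 1.7993e+02 -1.0000e-02  8.5990e+01] F [-0.4 -0.9 -0.8] T [-0.01 -0.06  0.05] w 0.0238 j6 8.4
```

View pics/s5.png

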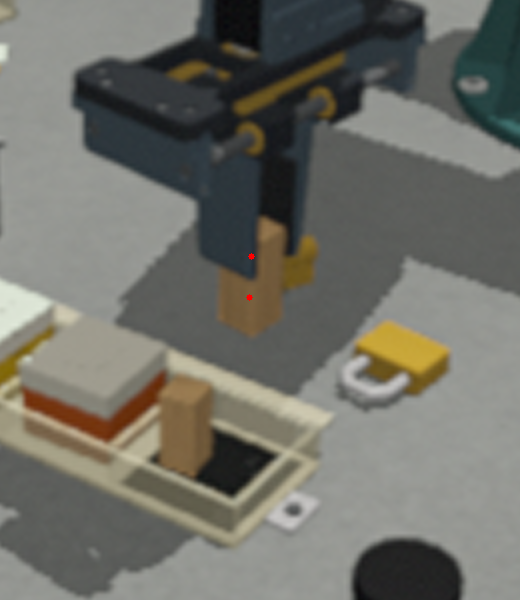

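apply_moves --pt "-370 -50 0 0 15" --pt "-370 -50 0 0 15" --pt "-370 -50 0 0 15" --pt "-370 -50 0 0 15" --pt "-370 -50 0 0 15" --pt "-370 -50 0 0 15" --pt "-370 -50 0 0 15" --pt "-370 -50 0 0 15" --pt "-370 -50 50 0 15" --pt "-370 -50 90 0 15" --pt "-370 -50 90 0 15" --pt "-370 -50 90 0 15"

```text
time: 7.9
ee_pos: [0.5221, -0.2959, 0.0654]
orientation: [-179.9, -0.1, 86.0]
ft_force: [-0.3, 0.3, 0.2]
width: 0.024
```

```bash
python3 to.py 0.525 -0.300 0.07 86; python3 - <<'E'
from h import *
b=bot.get_image("scene")[:,:,::-1].copy();b=cv2.resize(b,None,fx=4,fy=4,interpolation=2)
cv2.imwrite("pics/s6.png",b[70*4:210*4,100*4:260*4])
E
```

```text
shift [-3.9  3.1 -4.6] spin -0.0001 rows 1.0 t 7.9 pos [ 0.5221 -0.2959  0.0654] rpy [-1.7986e+02 -7.0000e-02  8.6000e+01] F [-0.3  0.3  0.2] T [ 0.   -0.06 -0.02] w 0.024 j6 -27.8
```

View pics/s6.png

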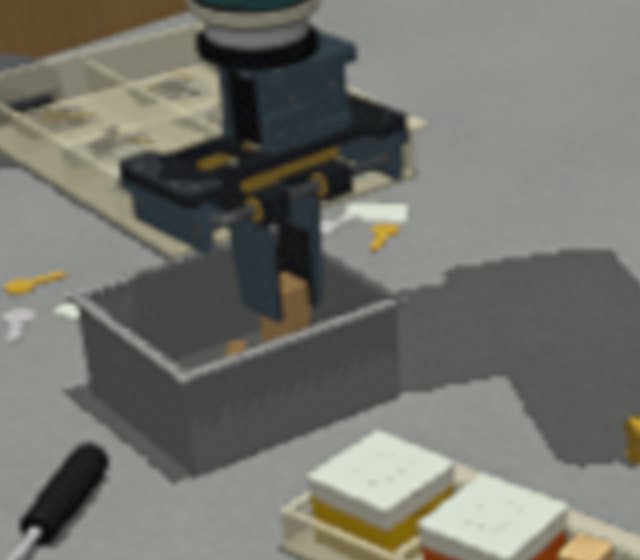

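apply_moves --pt "0 0 0 0 45" --pt "0 0 0 0 45" --pt "0 0 0 0 45" --pt "0 0 -40 0 45" --pt "0 0 -80 0 45" --pt "0 0 -80 0 45" --pt "0 0 -80 0 45"

```text
time: 8.65
ee_pos: [0.5233, -0.2966, 0.1473]
orientation: [179.9, 0.1, 86.0]
ft_force: [-0.4, 0.2, -0.6]
width: 0.0447
```

```bash
python3 to.py 0.6018 0.0312 0.13 92; python3 - <<'E'
from h import *
b=bot.get_image("scene")[:,:,::-1].copy();b=cv2.resize(b,None,fx=4,fy=4,interpolation=2)
cv2.imwrite("pics/s7.png",b[70*4:210*4,100*4:260*4])
E
```

```text
shift [332.5  55.4  17. ] spin -0.1048 rows 7.0 t 8.65 pos [ 0.5233 -0.2966  0.1473] rpy [1.7987e+02 7.0000e-02 8.6000e+01] F [-0.4  0.2 -0.6] T [-0.01 -0.1  -0.05] w 0.0447 j6 -27.8
```

View pics/s7.png

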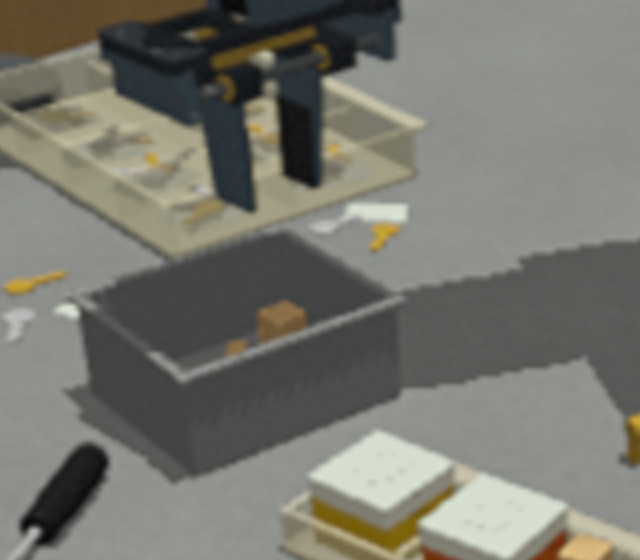

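apply_moves --pt "333 56 5 -0.12 45" --pt "333 56 5 -0.12 45" --pt "333 56 5 -0.12 45" --pt "333 56 5 -0.12 45" --pt "333 56 5 -0.12 45" --pt "333 56 5 -0.12 45" --pt "333 56 5 -0.12 45" --pt "333 56 40 -0.12 45" --pt "333 56 75 -0.12 45" --pt "333 56 75 -0.12 45" --pt "333 56 75 -0.12 45"

```text
time: 9.8
ee_pos: [0.6012, 0.0319, 0.0704]
orientation: [-179.9, -0.0, 92.9]
ft_force: [0.4, 0.6, 0.2]
width: 0.0446
```

```bash
python3 to.py 0.6018 0.0312 0.066 93; python3 - <<'E'
from h import *
b=bot.get_image("scene")[:,:,::-1].copy();b=cv2.resize(b,None,fx=4,fy=4,interpolation=2)
cv2.imwrite("pics/s8.png",b[150*4:260*4,200*4:310*4])
E
```

```text
shift [-0.7  0.6  4.4] spin -0.0024 rows 1.0 t 9.8 pos [0.6012 0.0319 0.0704] rpy [-1.7986e+02 -1.0000e-02  9.2860e+01] F [0.4 0.6 0.2] T [ 0.01 -0.11 -0.02] w 0.0446 j6 -2.0
```

View pics/s8.png

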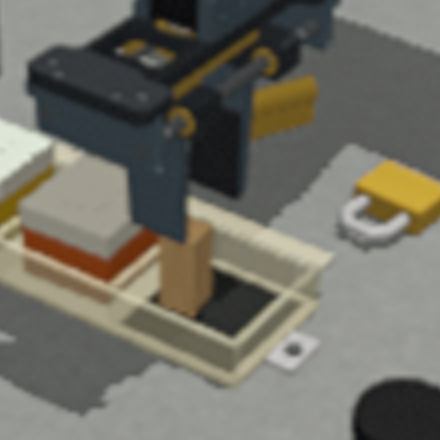

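apply_moves --pt "0 0 -4 0 18" --pt "0 0 -4 0 18" --pt "0 0 -4 0 18" --pt "0 0 -4 0 18" --force 5

```text
time: 10.25
ee_pos: [0.6022, 0.0318, 0.0756]
orientation: [179.9, 0.0, 92.9]
ft_force: [-0.1, -1.9, -0.2]
width: 0.0187
```

```bash
python3 to.py 0.6018 0.0312 0.044 93; python3 - <<'E'
from h import *
b=bot.get_image("scene")[:,:,::-1].copy();b=cv2.resize(b,None,fx=4,fy=4,interpolation=2)
cv2.imwrite("pics/s9.png",b[150*4:260*4,200*4:310*4])
E
```

```text
shift [-0.6 -0.4 31.6] spin -0.0025 rows 1.0 t 10.25 pos [0.6022 0.0318 0.0756] rpy [179.95   0.    92.85] F [-0.1 -1.9 -0.2] T [-0.05 -0.13  0.01] w 0.0187 j6 -2.0
```

View pics/s9.png

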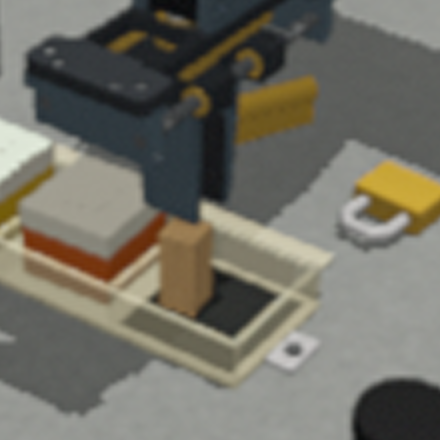

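apply_moves --pt "0 0 -2 0 2" --pt "0 0 -2 0 2" --pt "0 0 -2 0 2" --pt "0 0 8 0 2" --pt "0 0 8 0 2" --pt "0 0 8 0 2"

```text
time: 10.9
ee_pos: [0.6015, 0.0319, 0.0663]
orientation: [-179.9, -0.0, 92.9]
ft_force: [0.2, 0.6, 0.4]
width: 0.0017
```

apply_moves --pt "0 0 2 0 2" --pt "0 0 2 0 2"

```text
time: 11.1
ee_pos: [0.6018, 0.032, 0.0648]
orientation: [-180.0, -0.0, 92.9]
ft_force: [-0.1, -0.1, 0.1]
width: 0.002
```

apply_moves --pt "0 0 2 0 2" --pt "0 0 2 0 2"

```text
time: 11.3
ee_pos: [0.6018, 0.0319, 0.0628]
orientation: [-180.0, -0.0, 92.9]
ft_force: [0.2, -0.7, -0.2]
width: 0.002
```

```bash
python3 - <<'E'
from h import *
b=bot.get_image("scene")[:,:,::-1].copy();b=cv2.resize(b,None,fx=5,fy=5,interpolation=2)
p=bot.sense()["ee_pos"];print(p,bot.sense()["ft_force"])
for dz in(-.025,0): cv2.circle(b,tuple(int(v*5+2) for v in proj("scene",[p[0],p[1],p[2]+dz])[0]),3,(0,0,255),-1)
cv2.imwrite("pics/s10.png",b[160*5:260*5,200*5:310*5])
E
```

```text
[0.60182876 0.03194805 0.06290856] [-0.3757131  -0.78383157  1.23363328]
```

View pics/s10.png

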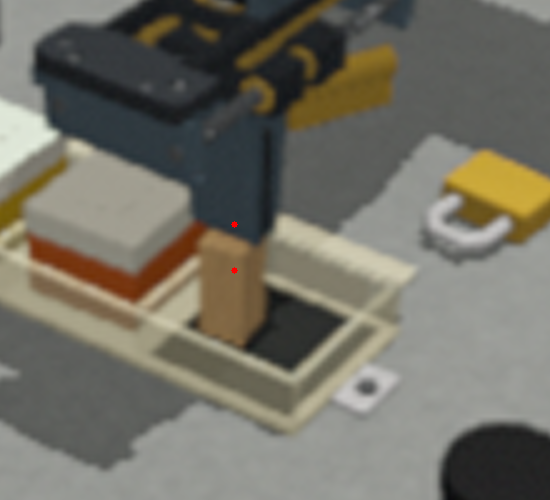

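apply_moves --pt "0 0 1.5 0 2" --pt "0 0 1.5 0 2"

```text
time: 11.55
ee_pos: [0.6018, 0.0319, 0.0613]
orientation: [-180.0, -0.0, 92.9]
ft_force: [-0.1, 0.2, 0.6]
width: 0.0021
```

apply_moves --pt "0 0 1.5 0 2" --pt "0 0 1.5 0 2"

```text
time: 11.75
ee_pos: [0.6018, 0.032, 0.0598]
orientation: [-180.0, -0.0, 92.9]
ft_force: [-0.3, 0.2, -0.6]
width: 0.0019
```

apply_moves --pt "0 0 1.5 0 2" --pt "0 0 1.5 0 2"

```text
time: 11.95
ee_pos: [0.6018, 0.032, 0.0583]
orientation: [-180.0, 0.0, 92.9]
ft_force: [-0.3, 0.1, 0.2]
width: 0.0021
```

apply_moves --pt "0 0 1.5 0 2" --pt "0 0 1.5 0 2"

```text
time: 12.15
ee_pos: [0.6025, 0.0319, 0.0576]
orientation: [180.0, 0.0, 92.9]
ft_force: [-1.5, -0.3, 8.7]
width: 0.002
```

```bash
python3 - <<'E'
from h import *
b=bot.get_image("scene")[:,:,::-1].copy();b=cv2.resize(b,None,fx=5,fy=5,interpolation=2)
p=bot.sense()["ee_pos"];print(p,bot.sense()["ft_force"])
cv2.imwrite("pics/s11.png",b[160*5:260*5,200*5:310*5])
b=bot.get_image("top")[:,:,::-1].copy();b=cv2.resize(b,None,fx=5,fy=5,interpolation=2)
cv2.imwrite("pics/t11.png",b[130*5:230*5,200*5:310*5])
E
```

```text
[0.60234795 0.03194345 0.0575786 ] [-1.98253108  0.45115016  8.8151014 ]
```

View pics/s11.png

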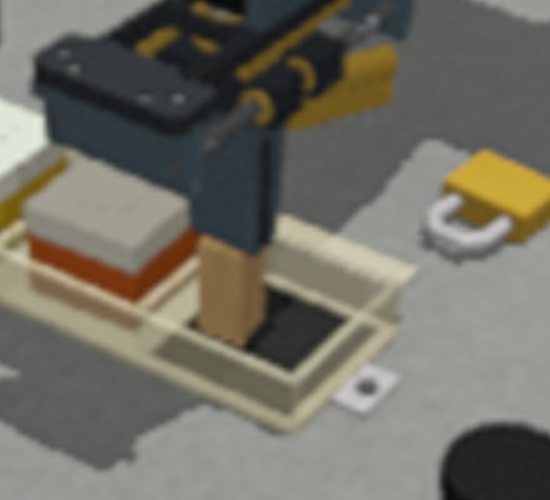

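apply_moves --pt "0 0 -6 0 45" --pt "0 0 -6 0 45" --pt "0 0 -6 0 45" --pt "0 0 -6 0 45" --pt "0 0 -6 0 45" --pt "0 0 10 0 45" --pt "0 0 25 0 45" --pt "0 0 25 0 45" --pt "0 0 25 0 15" --pt "0 0 25 0 15" --pt "0 0 25 0 15" --pt "0 0 25 0 15" --force 25

```text
time: 13.45
ee_pos: [0.6021, 0.032, 0.0324]
orientation: [180.0, 0.0, 92.9]
ft_force: [-0.6, 0.0, -1.1]
width: 0.0253
```

apply_moves --pt "0 0 0 0 15" --pt "0 0 -50 0 15" --pt "0 0 -100 0 15" --pt "0 0 -100 0 15" --pt "0 0 -100 0 15"

```text
time: 13.95
ee_pos: [0.6026, 0.032, 0.1334]
orientation: [179.8, 0.0, 92.9]
ft_force: [-0.2, -0.3, -0.4]
width: 0.0252
```

```bash
python3 to.py 0.570 -0.34 0.06 93; python3 - <<'E'
from h import *
b=bot.get_image("scene")[:,:,::-1].copy();b=cv2.resize(b,None,fx=4,fy=4,interpolation=2)
cv2.imwrite("pics/s12.png",b[120*4:260*4,180*4:310*4])
E
```

```text
shift [-369.9  -51.3   73.3] spin -0.0024 rows 8.0 t 13.95 pos [0.6026 0.032  0.1334] rpy [179.84   0.    92.86] F [-0.2 -0.3 -0.4] T [-0.01 -0.09  0.03] w 0.0252 j6 -2.0
```

View pics/s12.png

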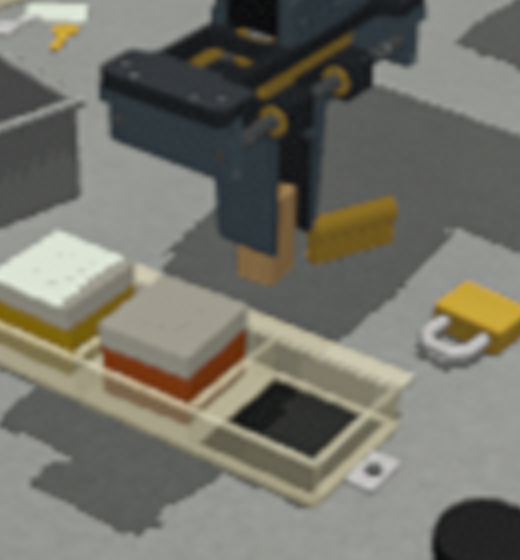

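apply_moves --pt "-370 -51 0 0 15" --pt "-370 -51 0 0 15" --pt "-370 -51 0 0 15" --pt "-370 -51 0 0 15" --pt "-370 -51 0 0 15" --pt "-370 -51 0 0 15" --pt "-370 -51 0 0 15" --pt "-370 -51 0 0 15" --pt "-370 -51 0 0 15" --pt "-370 -51 45 0 15" --pt "-370 -51 70 0 15" --pt "-370 -51 70 0 15"

```text
time: 15.2
ee_pos: [0.5667, -0.3376, 0.0573]
orientation: [-179.6, -0.3, 92.9]
ft_force: [0.3, 0.1, -0.3]
width: 0.0255
```

apply_moves --pt "0 0 0 0 45" --pt "0 0 0 0 45" --pt "0 0 0 0 45" --pt "0 0 0 0 45" --pt "0 0 -50 0 45" --pt "0 0 -100 0 60" --pt "0 0 -120 0 60" --pt "0 0 -120 0 91" --pt "0 0 -120 0 91"

```text
time: 16.1
ee_pos: [0.5693, -0.3401, 0.1821]
orientation: [180.0, 0.0, 92.9]
ft_force: [-0.1, -0.2, -0.5]
width: 0.0726
```

```bash
python3 to.py 0.4764 0.3233 0.18 95; python3 - <<'E'
from h import *
b=bot.get_image("scene")[:,:,::-1].copy();b=cv2.resize(b,None,fx=4,fy=4,interpolation=2)
cv2.imwrite("pics/s13.png",b[70*4:210*4,100*4:260*4])
b=bot.get_image("top")[:,:,::-1];cv2.imwrite("pics/t13.png",b)
E
```

```text
shift [667.2 -59.7   1.9] spin -0.0373 rows 14.0 t 16.1 pos [ 0.5693 -0.3401  0.1821] rpy [1.7997e+02 2.0000e-02 9.2860e+01] F [-0.1 -0.2 -0.5] T [-0.09 -0.09  0.  ] w 0.0726 j6 -35.7
```

View pics/s13.png

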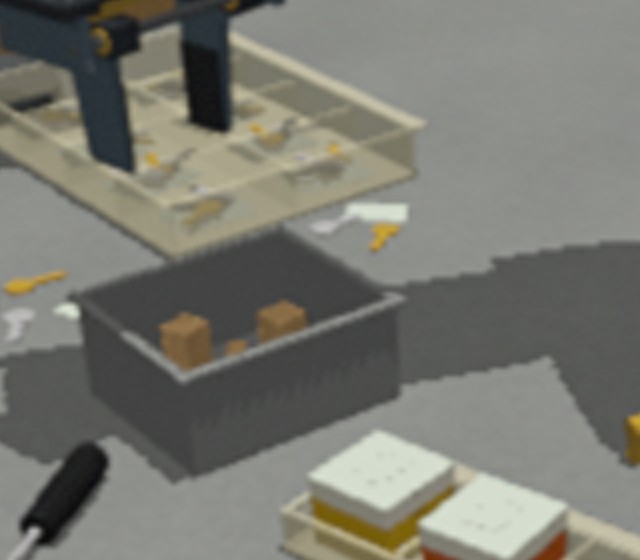

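View pics/t13.png

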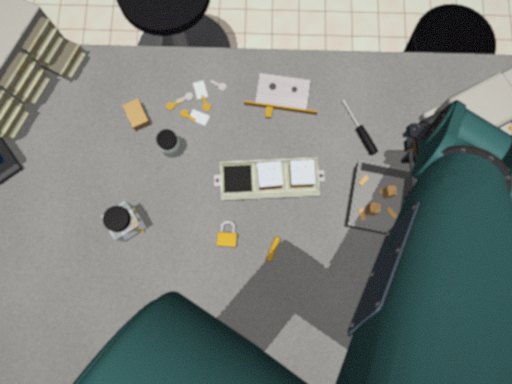

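apply_moves --pt "667 -60 0 0 91" --pt "667 -60 0 0 91" --pt "667 -60 0 0 91" --pt "667 -60 0 0 91" --pt "667 -60 0 0 91" --pt "667 -60 0 0 91" --pt "667 -60 0 0 91" --pt "667 -60 0 0 91" --pt "667 -60 0 0 91" --pt "667 -60 0 0 91" --pt "667 -60 0 0 91" --pt "667 -60 0 0 91"

```text
time: 17.4
ee_pos: [0.4845, 0.2557, 0.1807]
orientation: [-179.9, 0.0, 92.9]
ft_force: [1.2, -0.8, 0.7]
width: 0.0908
```

```bash
python3 to.py 0.4764 0.3233 0.15 93; python3 - <<'E'
from h import *
from scipy.optimize import least_squares
im=cv2.imread("pics/t13.png").max(axis=2).astype(np.float32)
m=(im[160:200,216:262]<75).astype(np.uint8)
n,l,st,ce=cv2.connectedComponentsWithStats(m);k=1+np.argmax(st[1:,4]);print(st[k]+[216,160,0,0,0])
ys,xs=np.where(l==k);r=cv2.minAreaRect(np.float32(np.c_[xs+216,ys+160]));bx=cv2.boxPoints(r);print(bx)
for p in bx: print(ray("top",p,.006))
t=[.60618164,-.03353565,.0672836]
print(proj("top",pose(np.array([[sx*.037,.083+sy*.037,.006] for sx in(-1,1) for sy in(-1,1)]),*t)))
E
```

```text
shift [67.9 -4.7 30.7] spin -0.0023 rows 2.0 t 17.4 pos [0.4845 0.2557 0.1807] rpy [-1.799e+02  4.000e-02  9.287e+01] F [ 1.2 -0.8  0.7] T [ 0.   -0.19 -0.04] w 0.0908 j6 22.5
[225 166  26  25 609]
[[225. 166.]
 [250. 166.]
 [250. 190.]
 [225. 190.]]
[0.63428237 0.0828054  0.006     ]
[0.63583425 0.01677634 0.006     ]
[0.57123093 0.01518452 0.006     ]
[0.56972812 0.08048041 0.006     ]
[[251.98565778 191.94677855]
 [223.64610385 193.18142407]
 [250.76768179 164.486353  ]
 [222.78679036 165.67468954]]
```

apply_moves --pt "68 -5 30 0 91" --pt "68 -5 30 0 91" --pt "68 -5 30 0 91" --pt "68 -5 30 0 91"

```text
time: 17.8
ee_pos: [0.4767, 0.3214, 0.1507]
orientation: [-179.9, 0.1, 92.9]
ft_force: [-0.0, -0.9, 0.5]
width: 0.0909
```

```bash
python3 to.py 0.4764 0.3233 0.096 93; python3 - <<'E'
from h import *
b=bot.get_image("scene")[:,:,::-1].copy();b=cv2.resize(b,None,fx=4,fy=4,interpolation=2)
cv2.imwrite("pics/s14.png",b[130*4:270*4,330*4:470*4])
E
```

```text
shift [ 2.  -0.1 54.7] spin -0.0014 rows 2.0 t 17.8 pos [0.4767 0.3214 0.1507] rpy [-1.7987e+02  7.0000e-02  9.2920e+01] F [-0.  -0.9  0.5] T [-0.01 -0.13  0.01] w 0.0909 j6 28.8
```

View pics/s14.png

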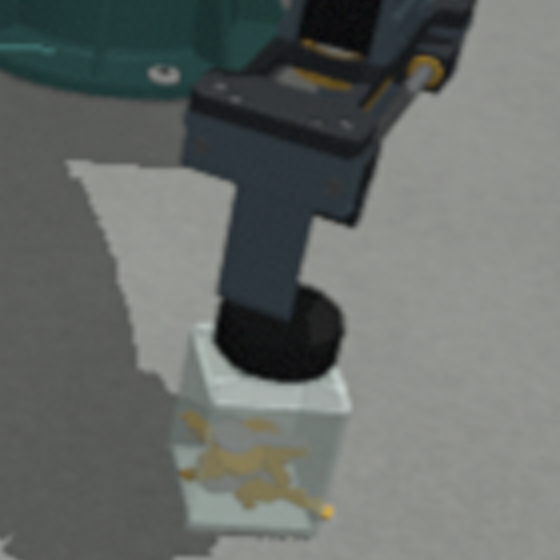

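```bash
python3 - <<'E'
from h import *
q=lambda P:(proj("scene",P)[0]-[330,130])*4+2
for dy in(-.016,.016): print(q([.4764+.0525,.3214+dy,.1487]))
print(q([.4764,.3233,.119]))
E
```

```text
[214.88507131 296.23334025]
[278.91687845 321.43832326]
[282.86864129 311.69772823]
```

apply_moves --pt "2 0 25 0 91" --pt "2 0 45 0 91" --pt "2 0 54 0 91" --pt "2 0 54 0 91" --pt "2 0 54 0 91"

```text
time: 18.35
ee_pos: [0.4779, 0.3234, 0.0987]
orientation: [180.0, -0.0, 92.8]
ft_force: [0.8, 0.1, 0.2]
width: 0.0911
```

apply_moves --pt "0 0 0 0 50" --pt "0 0 0 0 50" --pt "0 0 0 0 50" --pt "0 0 0 0 50" --pt "0 0 0 0 50" --pt "0 0 0 0 50" --force 40

```text
time: 18.95
ee_pos: [0.4772, 0.3237, 0.0981]
orientation: [-180.0, 0.0, 92.9]
ft_force: [-3.9, -0.3, 4.6]
width: 0.0586
```

```bash
python3 to.py 0.4764 0.3233 0.096 93; python3 - <<'E'
from h import *
b=bot.get_image("scene")[:,:,::-1].copy();b=cv2.resize(b,None,fx=4,fy=4,interpolation=2)
cv2.imwrite("pics/s15.png",b[130*4:270*4,330*4:470*4])
E
```

```text
shift [-0.4 -0.8  2.1] spin -0.0024 rows 1.0 t 18.95 pos [0.4772 0.3237 0.0981] rpy [-179.97    0.     92.86] F [-3.9 -0.3  4.6] T [0.02 0.62 0.  ] w 0.0586 j6 29.0
```

View pics/s15.png

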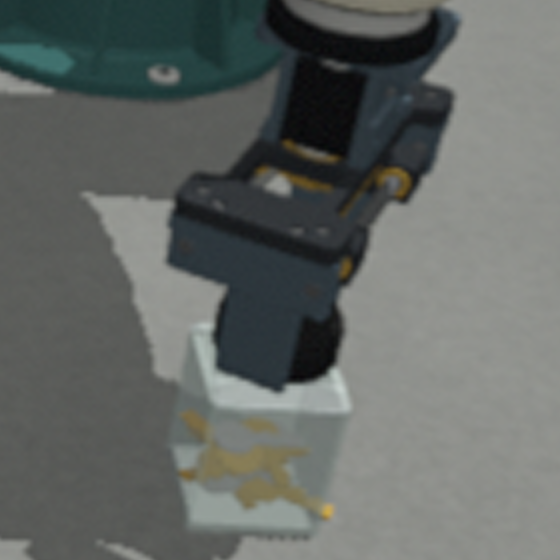

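apply_moves --pt "0 0 -5 0 50" --pt "0 0 -15 0 50" --pt "0 0 -30 0 50" --pt "0 0 -50 0 50" --pt "0 0 -70 0 50" --pt "0 0 -70 0 50" --pt "0 0 -70 0 50"

```text
time: 19.7
ee_pos: [0.4775, 0.3237, 0.1684]
orientation: [179.9, -0.0, 92.9]
ft_force: [-0.8, -0.6, -5.3]
width: 0.0585
```

```bash
cat > fj.py <<'E'
from h import *
import sys
# view jar with predicted wireframe: x y z yaw(deg) fn
x,y,z,yw=map(float,sys.argv[1:5]);fn=sys.argv[5]
sq=lambda h,zz:[[-h,-h,zz],[h,-h,zz],[h,h,zz],[-h,h,zz],[-h,-h,zz]]
for n in("scene","top"):
    b=cv2.resize(bot.get_image(n)[:,:,::-1],None,fx=5,fy=5,interpolation=2)
    for zz in(0,.084):
        q=np.int32((proj(n,pose(np.array(sq(.034,zz)),x,y,np.radians(yw),z))+.5)*5);cv2.polylines(b,[q.reshape(-1,1,2)],False,(0,0,255),1)
    c=proj(n,[x,y,z+.06])[0]; x0=int(max(c[0]-55,0)*5);y0=int(max(c[1]-50,0)*5)
    cv2.imwrite(f"pics/{fn}_{n}.png",b[y0:y0+550,x0:x0+550])
E
python3 to.py 0.6006 0.0493 0.170 61.6;python3 fj.py .4772 .3233 .07 35.1 j1
```

```text
shift [-280.2  109.2   -1.6] spin 0.5457 rows 7.0 t 19.7 pos [0.4775 0.3237 0.1684] rpy [ 1.7994e+02 -3.0000e-02  9.2870e+01] F [-0.8 -0.6 -5.3] T [-0.02 -0.08  0.01] w 0.0585 j6 29.0
```

View pics/j1_scene.png

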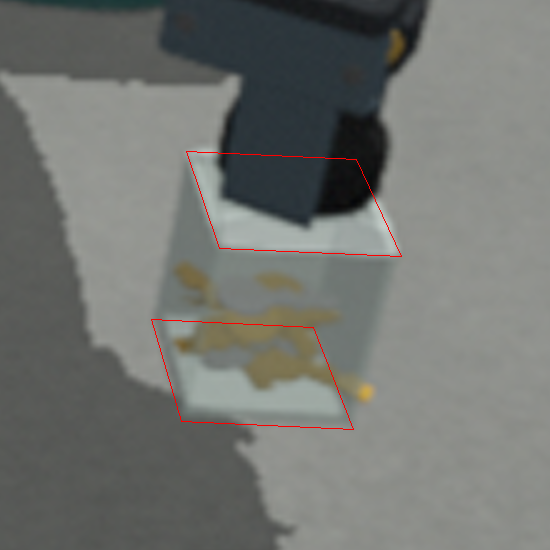

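View pics/j1_top.png

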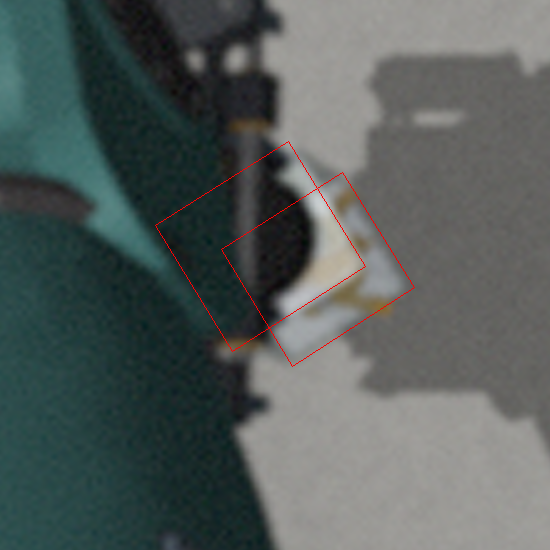

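apply_moves --pt "-280 109 0 0.546 50" --pt "-280 109 0 0.546 50" --pt "-280 109 0 0.546 50" --pt "-280 109 0 0.546 50" --pt "-280 109 0 0.546 50" --pt "-280 109 0 0.546 50" --pt "-280 109 0 0.546 50" --pt "-280 109 0 0.546 50" --pt "-280 109 0 0.546 50" --pt "-280 109 0 0.546 50" --pt "-280 109 0 0.546 50"

```text
time: 20.9
ee_pos: [0.5999, 0.0504, 0.1679]
orientation: [-180.0, 0.0, 61.7]
ft_force: [0.8, -0.0, -4.9]
width: 0.0585
```

```bash
python3 to.py 0.6006 0.0493 0.135 61.6;python3 fj.py .6006 .0493 .07 3.86 j2
```

```text
shift [-0.6  1.2 32.9] spin 0.0011 rows 1.0 t 20.9 pos [0.5999 0.0504 0.1679] rpy [-1.7998e+02  1.0000e-02  6.1660e+01] F [ 0.8 -0.  -4.9] T [-0.03 -0.04 -0.03] w 0.0585 j6 30.9
```

View pics/j2_scene.png

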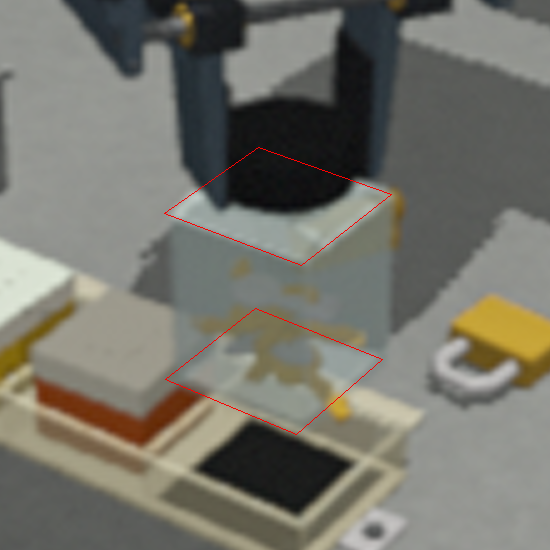

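View pics/j2_top.png

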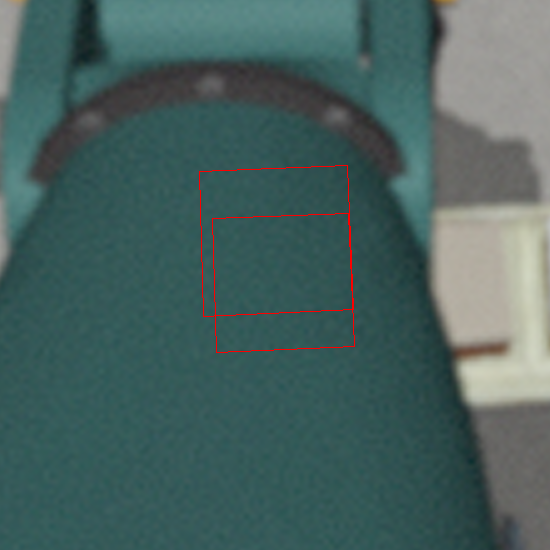

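```bash
python3 - <<'E'
from h import *
b=cv2.resize(bot.get_image("scene")[150:260,215:300,::-1],None,fx=7,fy=7,interpolation=2)
b=cv2.convertScaleAbs(b,alpha=1.4)
P=np.array([[-.034,-.034,0],[.034,-.034,0],[.034,.034,0],[-.034,.034,0]])
for z in(.07,.154):
    for q in proj("scene",pose(P,.5999,.0504,np.radians(3.86),z)): cv2.circle(b,tuple(int(v) for v in (q-[215,150]+.5)*7),3,(0,0,255),1)
cv2.imwrite("pics/j3.png",b[:770])
E
```

```text
(no output)
```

View pics/j3.png

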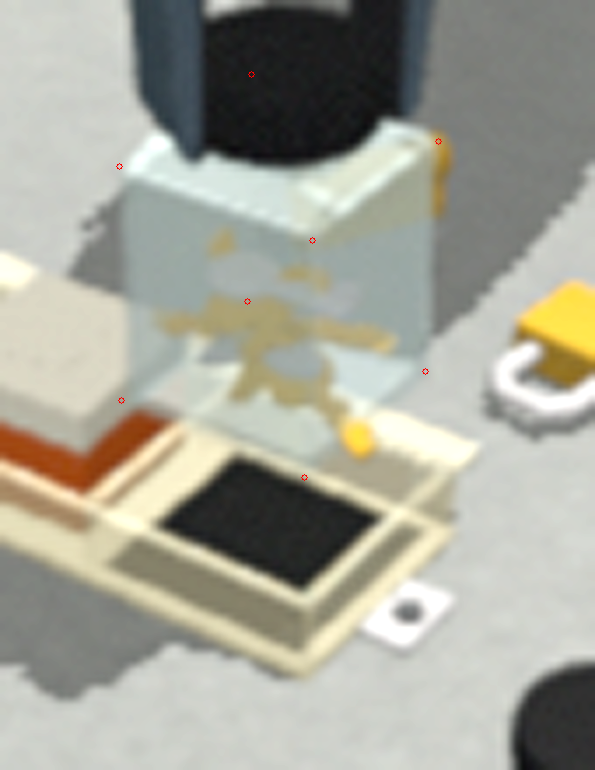

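apply_moves --pt "-0.6 1 15 0 50" --pt "-0.6 1 32 0 50" --pt "-0.6 1 38 0 50" --pt "-0.6 1 44 0 50" --pt "-0.6 1 48 0 50" --pt "-0.6 1 48 0 50"

```text
time: 21.65
ee_pos: [0.6007, 0.0484, 0.1195]
orientation: [-180.0, 0.0, 61.6]
ft_force: [-0.4, 0.5, -4.6]
width: 0.0586
```

```bash
python3 to.py 0.6006 0.0493 0.104 61.6; python3 - <<'E'
from h import *
b=cv2.resize(bot.get_image("scene")[150:260,215:300,::-1],None,fx=7,fy=7,interpolation=2)
b=cv2.convertScaleAbs(b,alpha=1.4)
cv2.imwrite("pics/j4.png",b[:770])
E
```

```text
shift [ 0.7 -0.5 15.5] spin -0.0004 rows 1.0 t 21.65 pos [0.6007 0.0484 0.1195] rpy [-1.7997e+02  2.0000e-02  6.1580e+01] F [-0.4  0.5 -4.6] T [-0.05 -0.05 -0.02] w 0.0586 j6 30.8
```

View pics/j4.png

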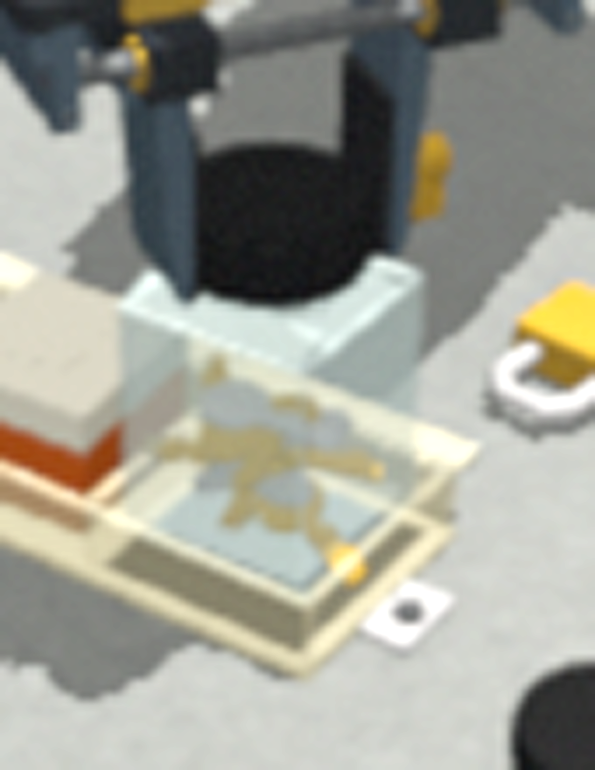

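apply_moves --pt "0.5 -0.5 5 0 50" --pt "0.5 -0.5 9 0 50" --pt "0.5 -0.5 12 0 50" --pt "0.5 -0.5 13 0 50" --pt "0.5 -0.5 13 0 50"

```text
time: 22.2
ee_pos: [0.6006, 0.0491, 0.1068]
orientation: [-180.0, 0.0, 61.6]
ft_force: [0.2, -0.8, -4.9]
width: 0.0585
```

apply_moves --pt "0 0 1.5 0 50" --pt "0 0 1.5 0 50"

```text
time: 22.4
ee_pos: [0.6008, 0.0492, 0.1056]
orientation: [180.0, -0.0, 61.6]
ft_force: [0.2, -0.1, -3.4]
width: 0.0587
```

apply_moves --pt "0 0 1 0 50" --pt "0 0 1 0 50"

```text
time: 22.6
ee_pos: [0.6013, 0.0493, 0.1051]
orientation: [179.9, -0.0, 61.6]
ft_force: [1.1, 2.3, 3.0]
width: 0.0589
```

apply_moves --pt "0 0 0 0 50" --pt "0 0 0 0 50" --pt "0 0 0 0 50" --pt "0 0 0 -0.1 50" --pt "0 0 0 -0.2 50" --pt "0 0 0 -0.3 50" --force 60

```text
time: 23.2
ee_pos: [0.6, 0.0487, 0.1042]
orientation: [-179.9, 0.1, 79.0]
ft_force: [0.8, -3.6, 0.1]
width: 0.0586
```

```bash
python3 to.py 0.6006 0.0493 0.105 61.6
```

```text
shift [ 0.7  0.4 -0.8] spin 0.3038 rows 3.0 t 23.2 pos [0.6    0.0487 0.1042] rpy [-1.7994e+02  6.0000e-02  7.9010e+01] F [ 0.8 -3.6  0.1] T [-0.81 -0.22 -0.6 ] w 0.0586 j6 13.5
```

apply_moves --pt "0 0 0 -0.1 50" --pt "0 0 -0.3 -0.2 50" --pt "0 0 -0.6 -0.3 50" --pt "0 0 -0.9 -0.4 50" --pt "0 0 -0.9 -0.4 50"

```text
time: 23.7
ee_pos: [0.6007, 0.049, 0.1055]
orientation: [180.0, 0.0, 101.8]
ft_force: [0.1, -0.7, 1.7]
width: 0.0582
```

```bash
python3 to.py 0.6006 0.0493 0.105 61.6; python3 - <<'E'
from h import *
b=cv2.resize(bot.get_image("scene")[150:260,215:300,::-1],None,fx=7,fy=7,interpolation=2)
b=cv2.convertScaleAbs(b,alpha=1.4)
cv2.imwrite("pics/j5.png",b[:770])
E
```

```text
shift [ 0.3 -0.   0.5] spin 0.7016 rows 5.0 t 23.7 pos [0.6007 0.049  0.1055] rpy [1.7999e+02 2.0000e-02 1.0180e+02] F [ 0.1 -0.7  1.7] T [-0.27 -0.47  0.1 ] w 0.0582 j6 -9.3
```

View pics/j5.png

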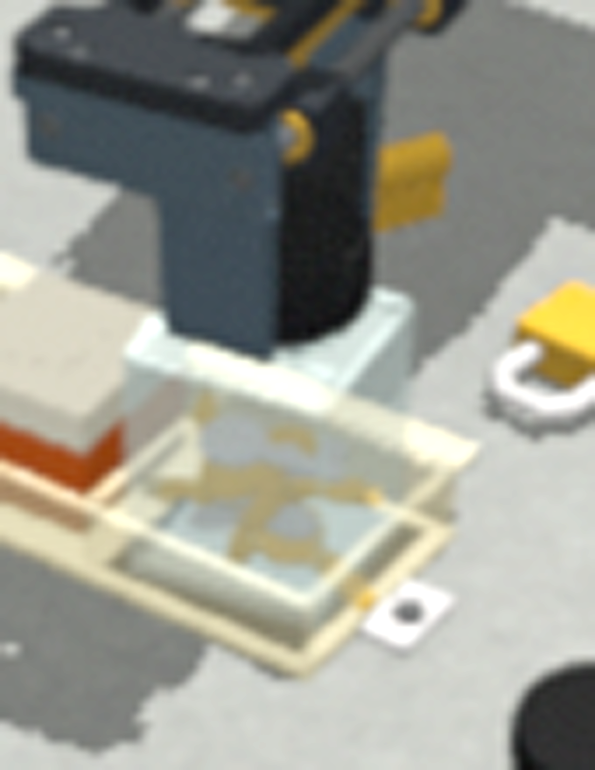

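apply_moves --pt "0 0 -0.5 -0.1 50" --pt "0 0 -0.8 -0.2 50" --pt "0 0 -1.1 -0.3 50" --pt "0 0 -1.4 -0.4 50" --pt "0 0 -1.7 -0.5 50"

```text
time: 24.25
ee_pos: [0.6003, 0.0491, 0.1069]
orientation: [-180.0, -0.0, 130.4]
ft_force: [0.0, -0.4, 0.5]
width: 0.0584
```

```bash
python3 to.py 0.6006 0.0493 0.105 61.6
```

```text
shift [-0.   0.4  1.9] spin 1.2004 rows 9.0 t 24.25 pos [0.6003 0.0491 0.1069] rpy [-1.7996e+02 -2.0000e-02  1.3038e+02] F [ 0.  -0.4  0.5] T [-0.04 -0.05  0.01] w 0.0584 j6 -37.9
```

apply_moves --pt "0 0 -0.4 -0.1 50" --pt "0 0 -0.8 -0.2 50" --pt "0 0 -1.2 -0.3 50" --pt "0 0 -1.2 -0.3 50"

```text
time: 24.65
ee_pos: [0.6004, 0.0491, 0.1081]
orientation: [-180.0, -0.0, 147.5]
ft_force: [-0.2, -0.3, -0.7]
width: 0.0583
```

```bash
python3 to.py 0.6006 0.0493 0.105 61.6; python3 - <<'E'
from h import *
b=cv2.resize(bot.get_image("scene")[150:260,215:300,::-1],None,fx=7,fy=7,interpolation=2)
b=cv2.convertScaleAbs(b,alpha=1.4)
cv2.imwrite("pics/j6.png",b[:770])
E
```

```text
shift [-0.   0.3  3.1] spin 1.4987 rows 10.0 t 24.65 pos [0.6004 0.0491 0.1081] rpy [-1.7998e+02 -2.0000e-02  1.4747e+02] F [-0.2 -0.3 -0.7] T [ 0.08 -0.14 -0.05] w 0.0583 j6 -55.0
```

View pics/j6.png

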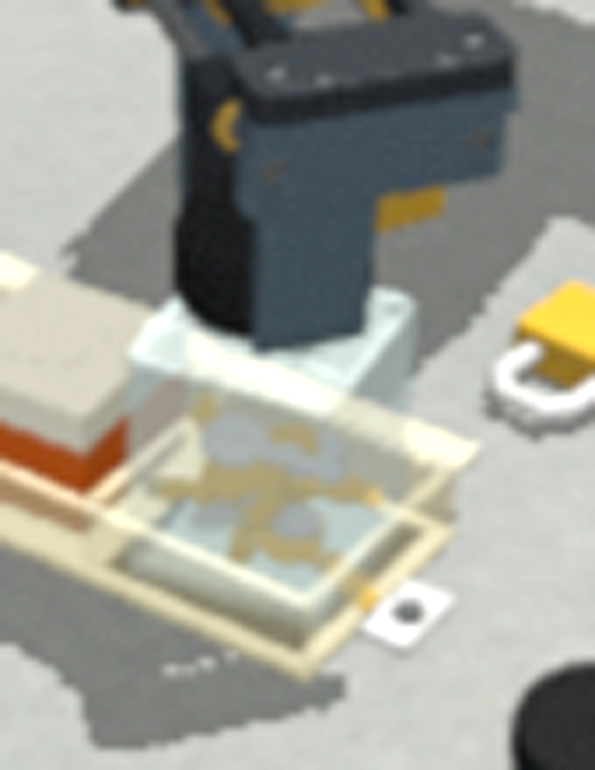

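apply_moves --pt "0 0 -2 0 50" --pt "0 0 -4 0 50" --pt "0 0 -6 0 50" --pt "0 0 -6 0 50"

```text
time: 25.1
ee_pos: [0.6009, 0.0491, 0.1147]
orientation: [180.0, 0.0, 147.5]
ft_force: [-0.2, -0.3, -1.3]
width: 0.0587
```

```bash
python3 to.py 0.6006 0.0493 0.105 61.6; python3 - <<'E'
from h import *
b=cv2.resize(bot.get_image("scene")[150:260,215:300,::-1],None,fx=7,fy=7,interpolation=2)
b=cv2.convertScaleAbs(b,alpha=1.4)
cv2.imwrite("pics/j7.png",b[:770])
E
```

```text
shift [ 0.4 -0.   9.7] spin 1.4988 rows 10.0 t 25.1 pos [0.6009 0.0491 0.1147] rpy [1.7998e+02 3.0000e-02 1.4748e+02] F [-0.2 -0.3 -1.3] T [ 0.09 -0.14  0.  ] w 0.0587 j6 -55.0
```

View pics/j7.png

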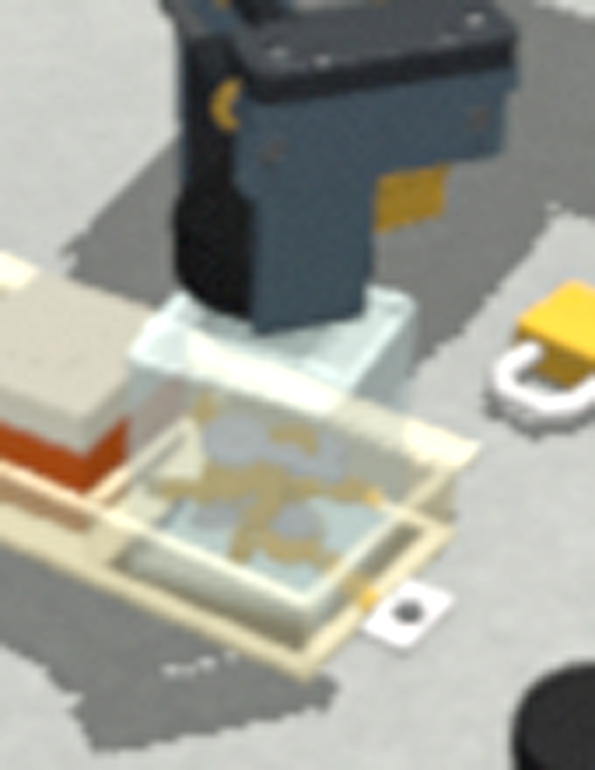

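The cap has come free and the jar stayed put. I'll lift it further: the cap origin is now about 104.5 mm above the jar's underside, and I want about 130 mm.

apply_moves --pt "0 0 -5 0 50" --pt "0 0 -10 0 50" --pt "0 0 -15 0 50" --pt "0 0 -20 0 50" --pt "0 0 -25 0 50" --pt "0 0 -25 0 50" --pt "0 0 -25 0 50" --pt "0 0 -25 0 50"

```text
time: 25.95
ee_pos: [0.6005, 0.0491, 0.1391]
orientation: [-180.0, -0.0, 147.5]
ft_force: [-0.6, -0.2, -0.8]
width: 0.0583
```

```bash
python3 to.py 0.6006 0.0493 0.105 61.6; python3 - <<'E'
from h import *
b=cv2.resize(bot.get_image("scene")[140:250,215:300,::-1],None,fx=7,fy=7,interpolation=2)
b=cv2.convertScaleAbs(b,alpha=1.4)
cv2.imwrite("pics/j8.png",b[:770])
for n in("scene","top"):
  im=bot.get_image(n);cv2.imwrite(f"pics/end_{n}.png",im[:,:,::-1])
E
```

```text
shift [-0.   0.2 34.1] spin 1.4996 rows 11.0 t 25.95 pos [0.6005 0.0491 0.1391] rpy [-1.7999e+02 -2.0000e-02  1.4752e+02] F [-0.6 -0.2 -0.8] T [ 0.08 -0.12  0.  ] w 0.0583 j6 -55.1
```

View pics/j8.png

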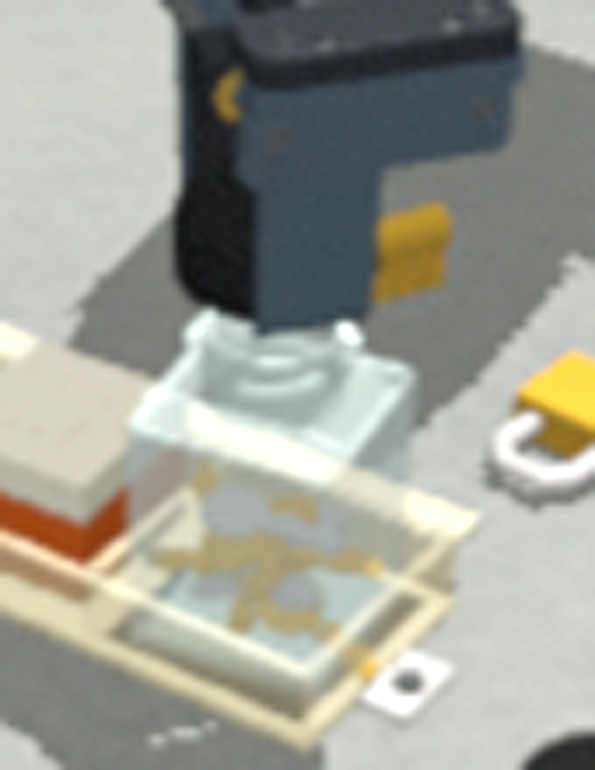

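View pics/end_scene.png

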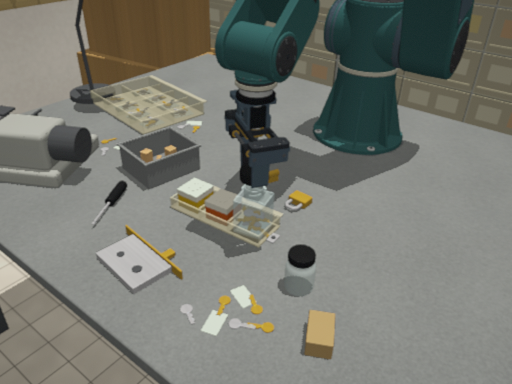

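```bash
python3 - <<'E'
from bench import bot
s=bot.sense();print(s["ee_pos"],s["width"],s["time"],abs(s["joint_vel"]).max())
print(bot.close_job())
E
```

```text
[0.60053505 0.04915816 0.139074  ] 0.05856685253321415 26.1 0.15753432079000051
the job is handed in; nothing more can be done
None
```

I finished the job and handed it in at 26.1 s. Both offcuts are in the scrap bin and the jar stands in the free bay. The gripper holds the cap level, an estimated 17 mm above the jar's rim. No verdict was reported, so the rest of this is my own reading.

- **Unscrewing:** I turned the tool 86° anticlockwise. I estimate that is about 78° relative to the jar, after the jar's play in the bay. The resisting torque rose to about 0.6 N m, then fell to nearly zero. The cap lifted off without the jar's weight showing on the wrist.
- **Last checks:** The final pictures show the offcuts in the bin and the jar upright in the bay with its neck bare below the cap. The padlock, cylinder, key boxes and round jar look undisturbed; I judged this by eye and did not measure it. The wrist force was under 1 N and the finger opening was 58.6 mm on the cap.
- **Disagreement with the given data:** The fingertips are described as 25 mm ahead of the TCP. A light touch on offcut_b, and the pictures, put them only about 2 mm ahead of the reported TCP. I set all later grip heights from the touched value.
- **Small mismatches:** The jar's predicted outline sat 1–2 pixels low in the scene camera, and the tray's showed the same shift, so it did not affect the placing. The fingers closed to 25.3 mm on offcut_b, whose nominal size is 24 mm.

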